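# Load the ferrite core test stand

### The arm

A 6-joint arm with a two-finger parallel gripper is mounted at the origin on the work surface. World frame = base frame: x ahead of the robot, y to its left, z up, the work surface at z = 0. Lengths are in m, angles in rad, forces in N, time in s.
With the tool pointing down it reaches from about 0.425 to 0.95 m from the base axis. Payload 3.5 kg.
Tool frame: the origin (TCP) lies between the finger pads; the fingertips stand 22 mm ahead of it and the grasp point (between the pads) lies 3 mm ahead of it (ctrl.nose_length is the z of the fingertips in the tool frame, in m); z points along the fingers, y is the line along which they close (so a half turn about z gives the same grasp; the last joint's range is limited). The gripper opens to 85 mm and grips with 20 to 120 N. Pads are 22 mm wide; open, the fingers measure 114 mm over their backs; the gripper's body (76 mm by 85 mm) begins 54 mm behind the grasp point. The pads swing forward as they close: fully open they stand 13 mm farther back than shut.
Start: joints at [1.2, 0.286, 1.577, -0, 1.279, -0.15], TCP at [0.148, 0.659, 0.253] pointing down, gripper open.
Joint ranges: [-2.77, 2.77], [-0.9, 2.22], [0.21, 2.48], [-1.53, 4.67], [0.24, 2.81], [-2.84, 2.84]. Speed limits (rad/s): [2.79, 2.79, 3.14, 3.14, 3.14, 3.14].

### API

Orientations are given as a unit quaternion [x, y, z, w].
In Python, from plant import ctrl gives the robot as it stands. The module is installed in compiled form; this text tells all that it offers.
- The arm moves only by the tool send_rows, never from a script. Its argument "rows" is text: rows parted by semicolons, each of 7 numbers parted by spaces: the turn, a rotation vector about the tool's x, y, z in degrees, then the shift along the tool's x, y, z in mm, then the opening, from -1 (shut) to 1 (fully open). A call has 1 to 8 rows; each row is the pose to reach, as a shift and turn from the pose commanded when the call began, along the tool's axes at that moment; what a row does not reach only later rows make up. A row lasts 1/8 s, in which the tool goes at most 62.5 mm and 10.7 degrees, less where a joint would pass 70% of its speed; a pose out of reach is approached as far as the arm can. A call with a gripper value outside its range is refused whole. The fingers move at their own pace and stop on an object; "grip_force" is the grip in N (left out, the last holds). Time passes only in rows, so rows that repeat a pose let the fingers close. It gives the time, the measured TCP pose, the force, the opening and the grip force at its end, in the units of the state.
- ctrl.get_state(): the state, without advancing time (a new reading comes with each control period).
- ctrl.read_camera(name): name is "scene" or "side" or "wrist"; returns a dict with "color" (400x640x3 uint8, red, green, blue), "fx", "fy", "cx", "cy" (pixels), "extrinsics" (4x4, takes a point from world to camera coordinates). Camera axes: x right, y down, z forward; pixel columns grow to the right and rows downward; lengths in m; the calibration is good to about 2 mm. A picture is of the moment at which its call begins. There is no depth.
- ctrl.sign_off(): hands the job in; it is judged then, once.
Trained networks look in a picture, given as the dict that the camera call returned (one of the last four; its "shot" number tells which), for a name from the list of things; names that differ only in an ending like _2 or _b are one class to them, and where a whole thing is asked for, a point or a joint stands for the part that bears it (a point fixed in the world has none). Each returns a list of dicts, best first, with "p" (0 to 1); they miss things now and then, are a little off and sometimes report something else, mostly with a low value. They report only what shows in the picture. A call takes as long as a camera call. They do not tell look-alikes from the thing itself.
- ctrl.look_for(picture, target): "position" ([x, y, z] in m, in the coordinates of the camera as it stood for that picture, good to about 4 mm: the middle of the surface that is visible of it).
The state is a dict: "time": time; "qpos": joint angles; "dq": joint speeds; "joint_efforts": joint torques, N m; "eef_pos": TCP position; "tcp_rot": TCP orientation; "contact_force": force on the tool from outside, world axes, zero at the start; "wrist_torque": the same for the moment, N m; "opening": opening from 0.0 (shut) to 1.0 (fully open); "finger_force": force on a finger pad.
Only numpy, scipy, OpenCV 4.12 (cv2) and the standard library are available. Lean on these libraries where they do the work, as an engineer would, in place of code of your own. Each camera call takes 0.05 s, during which the arm holds its last target. There are 200 camera calls.

### The job

Load the core test stand: thread every ferrite sleeve on the bench onto the level brass rod, one after another from the largest (nearest the end plate) down to the smallest, then fit the end cap fully home on the rod's tip. Move the clip-on sensor from its parking bracket to the bare wing of the stand's end plate (before or after, as you like): squeeze it open and release it upright over the middle of the wing's top edge, its jaws well down over the edge and gripping. Leave the adapter, the radio and the mug where they are.

Things in the scene. Friction and masses are not known exactly. Their poses are not given: they have to be found in the camera images.
- stand: Fixed test stand: aluminium base 200 x 160 x 12 mm, upright aluminium end plate and a level brass rod, axis 115 mm above the table. Origin on the table under the rod's root; z up, y along the rod from plate to free tip, x along the plate towards its long bare wing. Plate: x -45 to +125, y -8 to 0 mm, top edge straight, 125 mm above the table.
- rod_root (a point): Where the rod's axis leaves the end plate's face; axes as the stand's. The rod is 16 mm thick and sticks out 205 mm.
- rod_tip (a point): The free, rounded end of the rod, on its axis, 205 mm from the plate's face; axes as the stand's.
- wing_edge (a point): Middle of the top edge of the plate's bare wing, 90 mm along the plate from the rod axis, 10 mm above the rod axis, in mid-thickness of the plate (8 mm thick); axes as the stand's (x along the edge, y across the plate).
- sleeve_a: The largest size of three or four dark grey ferrite sleeves: a square block 64 x 64 mm across and 36 mm long, with a 26 mm bore right through along its own y axis. It starts lying on a flat side, bore level. Origin in the middle of the block and bore (32 mm above the table at the start). Either end may go first. 0.1 to 0.6 kg. May be absent.
- sleeve_b: The second largest size of three or four dark grey ferrite sleeves: a square block 56 x 56 mm across and 36 mm long, with a 26 mm bore right through along its own y axis. It starts lying on a flat side, bore level. Origin in the middle of the block and bore (28 mm above the table at the start). Either end may go first. 0.1 to 0.6 kg. May be absent.
- sleeve_c: The third largest size of three or four dark grey ferrite sleeves: a square block 48 x 48 mm across and 36 mm long, with a 26 mm bore right through along its own y axis. It starts lying on a flat side, bore level. Origin in the middle of the block and bore (24 mm above the table at the start). Either end may go first. 0.1 to 0.6 kg. May be absent.
- sleeve_d: The smallest size of three or four dark grey ferrite sleeves: a square block 40 x 40 mm across and 36 mm long, with a 26 mm bore right through along its own y axis. It starts lying on a flat side, bore level. Origin in the middle of the block and bore (20 mm above the table at the start). Either end may go first. 0.1 to 0.6 kg. May be absent.
- cap: End cap: aluminium block 46 x 46 mm across, 56 mm long, with a blind 22 mm bore, 44 mm deep, and a dark disc on the closed end. Starts lying on a side, bore level. Origin in the middle of the block; y along the bore from the open end (y = -28 mm) to the closed end (+28 mm). Bore floor at y = +16 mm: fully home, the rod's tip is at y = +16 mm. 0.25 kg.
- bracket: Fixed parking bracket: a steel foot with an upright steel plate 80 mm wide (along x), 8 mm thick (along y), top edge 70 mm above the table. Origin on the table under the plate's middle. The sensor starts clipped on this edge, its jaw tips 26 mm below it.
- sensor: Cordless sensor on a grey cross-action spring clip, 26 mm wide (x), z up, 0.11 kg. Two jaws, flat across y, hang 34 mm below a ceiling; two upright flat handles stand 34 to 88 mm above the jaw tips, facing along y. Squeezing the handles together along y opens the jaws. Origin: level with the jaw tips, mid-gap when gripping an 8 mm plate. Squeezed further, it shifts off the middle, to +y.
- sensor_jaw (a joint): Squeeze q of the clip (m): 0 empty and shut, 0.006 gripping an 8 mm plate, 0.024 at the stop. Jaw gap = q + 2 mm; width over the handles = 62 mm - q (56 on a plate, 38 at the stop). Handles and jaws always share one middle plane, at y = (6 mm - q)/2 in the sensor's frame. Spring: 8 N on an 8 mm plate, 13 N at the stop.
- adapter: Bystander: black power adapter, 55 x 100 x 32 mm, lying on the table. Origin at its underside.
- radio: Bystander: black handheld radio standing upright, 36 x 58 x 110 mm with an 80 mm aerial. Origin at its underside.
- mug: Bystander: white mug, 80 mm wide, 90 mm high. Origin at its underside.
There are look-alikes about, which are no part of the job. Leave any pink or purple look-alike of the sleeve_a alone. What is shaped like the sensor but purple is not meant.

How it is judged:
On the way, in this order (a step that is already met when the one before it is completed fails the run):
1. the largest sleeve (64 mm) is on the rod and let go, in its turn (x of sleeve_a in the frame of rod_root between -0.009 and 0.009 m and z of sleeve_a in the frame of rod_root between -0.009 and 0.009 m and y of sleeve_a in the frame of rod_root between 0.01 and 0.192 m and angle between the y axis of sleeve_a and the y axis of stand, either way round below 0.25 rad and contact force between the fingers and sleeve_a below 0.3 N), for 0.2 s.
2. the second largest sleeve (56 mm) is on the rod and let go, in its turn (x of sleeve_b in the frame of rod_root between -0.009 and 0.009 m and z of sleeve_b in the frame of rod_root between -0.009 and 0.009 m and y of sleeve_b in the frame of rod_root between 0.01 and 0.192 m and angle between the y axis of sleeve_b and the y axis of stand, either way round below 0.25 rad and contact force between the fingers and sleeve_b below 0.3 N), for 0.2 s.
3. the third largest sleeve (48 mm) is on the rod and let go, in its turn (x of sleeve_c in the frame of rod_root between -0.009 and 0.009 m and z of sleeve_c in the frame of rod_root between -0.009 and 0.009 m and y of sleeve_c in the frame of rod_root between 0.01 and 0.192 m and angle between the y axis of sleeve_c and the y axis of stand, either way round below 0.25 rad and contact force between the fingers and sleeve_c below 0.3 N), for 0.2 s.
4. the smallest sleeve (40 mm) is on the rod and let go, in its turn (x of sleeve_d in the frame of rod_root between -0.009 and 0.009 m and z of sleeve_d in the frame of rod_root between -0.009 and 0.009 m and y of sleeve_d in the frame of rod_root between 0.01 and 0.192 m and angle between the y axis of sleeve_d and the y axis of stand, either way round below 0.25 rad and contact force between the fingers and sleeve_d below 0.3 N), for 0.2 s.
5. the end cap is fully home on the rod's tip and let go, after the sleeves (y of rod_tip in the frame of cap between 0.01 and 0.02 m and x of rod_tip in the frame of cap between -0.007 and 0.007 m and z of rod_tip in the frame of cap between -0.007 and 0.007 m and angle between the y axis of cap and the y axis of stand, either way round below 0.25 rad and contact force between the fingers and cap below 0.3 N), for 0.2 s.
At the end, for the whole second after the job is handed in: Every sleeve present is threaded on the rod (within 9 mm of its axis, in line to 0.25 rad); cap within 6 mm of fully home, in line; sensor upright to 0.2 rad, gripping the wing's top edge within 30 mm of its middle, jaw tips 14 to 38 mm below the edge; all at rest, bystanders in place (x of sleeve_a in the frame of rod_root between -0.009 and 0.009 m and z of sleeve_a in the frame of rod_root between -0.009 and 0.009 m and y of sleeve_a in the frame of rod_root between 0.01 and 0.192 m and angle between the y axis of each of sleeve_a, sleeve_b, sleeve_c, sleeve_d, cap and the y axis of stand, either way round below 0.25 rad and x of sleeve_b in the frame of rod_root between -0.009 and 0.009 m and z of sleeve_b in the frame of rod_root between -0.009 and 0.009 m and y of sleeve_b in the frame of rod_root between 0.01 and 0.192 m and x of sleeve_c in the frame of rod_root between -0.009 and 0.009 m and z of sleeve_c in the frame of rod_root between -0.009 and 0.009 m and y of sleeve_c in the frame of rod_root between 0.01 and 0.192 m and x of sleeve_d in the frame of rod_root between -0.009 and 0.009 m and z of sleeve_d in the frame of rod_root between -0.009 and 0.009 m and y of sleeve_d in the frame of rod_root between 0.01 and 0.192 m and y of rod_tip in the frame of cap between 0.01 and 0.02 m and x of rod_tip in the frame of cap between -0.007 and 0.007 m and z of rod_tip in the frame of cap between -0.007 and 0.007 m and x of sensor in the frame of wing_edge between -0.03 and 0.03 m and y of sensor in the frame of wing_edge between -0.006 and 0.006 m and z of sensor in the frame of wing_edge between -0.038 and -0.014 m and angle between sensor's own z axis and vertical below 0.2 rad and value of joint sensor_jaw between 0.003 and 0.009 m and linear speed of each of sleeve_a, sleeve_b, sleeve_c, sleeve_d, cap, sensor below 0.03 m/s); the robot touches nothing.
It fails at once if the adapter is moved more than 5 cm or tipped (distance of adapter from where it was at the start of the episode above 0.05 m or angle between adapter's own z axis and vertical above 0.6 rad).
It fails at once if the radio is moved more than 5 cm or tipped (distance of radio from where it was at the start of the episode above 0.05 m or angle between radio's own z axis and vertical above 0.6 rad).
It fails at once if the mug is moved more than 5 cm or tipped (distance of mug from where it was at the start of the episode above 0.05 m or angle between mug's own z axis and vertical above 0.6 rad).
Of sleeve_a, sleeve_b, sleeve_c, sleeve_d only 3 to 4 are there at a start; the rules pass over those that are not, and their reading is None.
At some moment in a run one of sleeve_a, sleeve_b, sleeve_c, sleeve_d may be knocked a few centimetres aside while the robot is not near it.
It also fails if it takes over 208 s, if anything falls off the work surface, if the arm or the gripper's body presses on something with over 40 N, if the wrist force passes 120 N, or if a joint passes its speed limit or range.

## Working session

There is one attempt and no reset: what is moved stays moved. The work goes in short steps, Python scripts to look and compute and a tool call to move; the robot and the scene stay as the last step left them, time stands still between calls to the robot, and variables do not carry over. Pictures are saved under pics/ and viewed, at most 14 in all, crops included, and the job is handed in when it is done.

Besides the shell and the picture viewer there is one more tool, called after "Request:" as a command line: name --argument value ..., lists and objects as JSON in quotes. send_rows: Moves the arm, as the interface text tells. Its arguments: {"type":"object","properties":{"rows":{"type":"string"},"grip_force":{"type":"number"}},"required":["rows"]}

```bash
mkdir -p pics; cat > h.py <<'E'
import numpy as np, cv2
from plant import ctrl
from scipy.spatial.transform import Rotation as R
def cam(n):
    p=ctrl.read_camera(n); return p
def save(p,f,crop=None,s=1):
    im=p["color"][:,:,::-1]
    if crop: im=im[crop[1]:crop[3],crop[0]:crop[2]]
    cv2.imwrite("pics/"+f,cv2.resize(im,None,fx=s,fy=s,interpolation=cv2.INTER_CUBIC))
def look(p,t):
    E=np.array(p["extrinsics"]); out=[]
    for d in ctrl.look_for(p,t):
        c=np.array(d["position"]); w=np.linalg.inv(E)@np.r_[c,1]
        out.append((round(d["p"],2),np.round(w[:3],3).tolist(),[int(p["fx"]*c[0]/c[2]+p["cx"]),int(p["fy"]*c[1]/c[2]+p["cy"])]))
    return out
def proj(p,w):
    E=np.array(p["extrinsics"]); c=E[:3,:3]@np.asarray(w)+E[:3,3]
    return np.array([p["fx"]*c[0]/c[2]+p["cx"],p["fy"]*c[1]/c[2]+p["cy"]])
def ray(p,uv):
    E=np.linalg.inv(np.array(p["extrinsics"])); d=np.array([(uv[0]-p["cx"])/p["fx"],(uv[1]-p["cy"])/p["fy"],1])
    return E[:3,3],E[:3,:3]@d
def atz(p,uv,z):
    o,d=ray(p,uv); return o+d*(z-o[2])/d[2]
E
python3 - <<'E'
from h import *
for n in ["scene","side"]:
    p=cam(n); save(p,n+"0.png"); E=np.linalg.inv(np.array(p["extrinsics"])); print(n,E.round(3).tolist(),p["fx"],p["cx"],p["cy"])
    for t in "stand sleeve_a sleeve_b sleeve_c sleeve_d cap bracket sensor adapter radio mug".split(): print(t,look(p,t)[:5])
p=cam("wrist"); save(p,"w0.png"); E=np.linalg.inv(np.array(p["extrinsics"])); print(E.round(3).tolist(),p["fx"])
print(ctrl.get_state())
E
```

```text
scene [[-0.7, 0.399, -0.592, 1.119], [0.714, 0.366, -0.597, 0.612], [-0.022, -0.84, -0.541, 0.623], [0.0, 0.0, 0.0, 1.0]] 367.7799804682316 320.88274784359965 198.87076355791572
stand [(0.62, [0.547, -0.27, 0.03], [253, 182])]
sleeve_a [(0.92, [0.605, 0.241, 0.034], [367, 265]), (0.85, [0.463, 0.109, 0.044], [362, 213]), (0.83, [0.448, 0.214, 0.053], [398, 224]), (0.69, [0.591, 0.096, 0.035], [326, 235]), (0.58, [0.326, 0.144, 0.047], [402, 197])]
sleeve_b [(0.92, [0.605, 0.241, 0.034], [367, 265]), (0.85, [0.463, 0.109, 0.044], [362, 213]), (0.83, [0.448, 0.214, 0.053], [398, 224]), (0.69, [0.591, 0.096, 0.035], [326, 235]), (0.58, [0.326, 0.144, 0.047], [402, 197])]
sleeve_c [(0.92, [0.605, 0.241, 0.034], [367, 265]), (0.85, [0.463, 0.109, 0.044], [362, 213]), (0.83, [0.448, 0.214, 0.053], [398, 224]), (0.69, [0.591, 0.096, 0.035], [326, 235]), (0.58, [0.326, 0.144, 0.047], [402, 197])]
sleeve_d [(0.92, [0.605, 0.241, 0.034], [367, 265]), (0.85, [0.463, 0.109, 0.044], [362, 213]), (0.83, [0.448, 0.214, 0.053], [398, 224]), (0.69, [0.591, 0.096, 0.035], [326, 235]), (0.58, [0.326, 0
[... 2146 characters left out ...]
s': array([ 1.19997480e+00,  2.86277238e-01,  1.57667556e+00, -9.10705936e-06,
        1.27862742e+00, -1.50023175e-01]), 'dq': array([-5.10725088e-04, -7.98332032e-04, -6.01067357e-04,  6.43709895e-04,
        7.98049392e-05, -4.49131346e-04]), 'joint_efforts': array([-1.74041226e-03, -4.05961311e+01, -2.92934847e+01, -8.55505209e-05,
        4.87470261e-04,  6.73323743e-07]), 'eef_pos': array([0.1478153 , 0.65860557, 0.25335331]), 'tcp_rot': array([1.10173751e-01, 9.93912342e-01, 4.88589015e-06, 5.81469086e-06]), 'contact_force': array([-0.2123662 ,  0.40049081, -0.24491917]), 'wrist_torque': array([ 0.04404043, -0.02646905, -0.05746007]), 'finger_force': 0.0, 'opening': 1.001297871547121}
```

View pics/scene0.png

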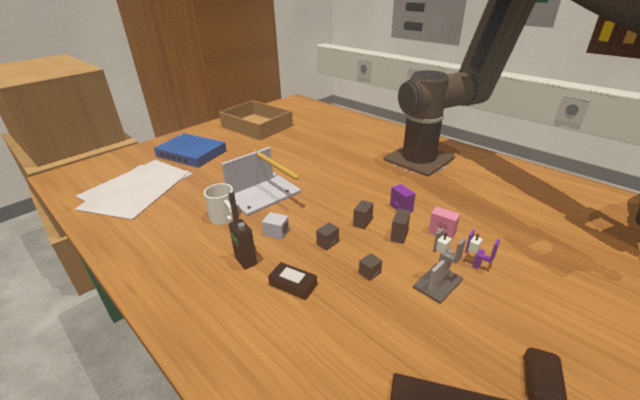

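View pics/side0.png

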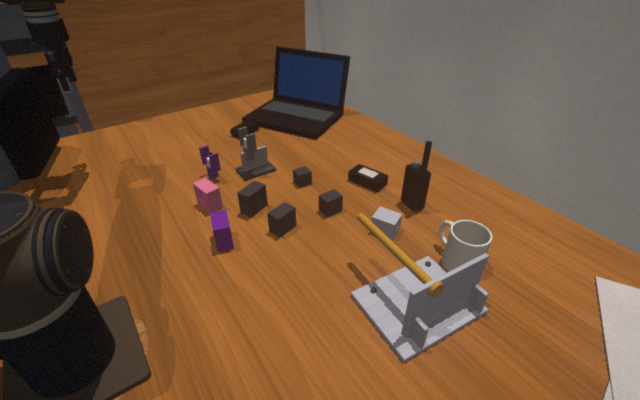

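The scene shows four dark sleeves at pixels (363,213), (401,225), (328,235) and (370,266). The look-alikes are a purple block (402,197), a pink block (444,220) and a purple clip (480,250). The grey clip is on its bracket at (440,250), the cap is at (275,226), and the stand with its rod is at (260,175). Next I'll go above the bench for wrist views.

Request:
send_rows --rows "0 0 0 -230 -210 -50 1;0 0 0 -230 -210 -50 1;0 0 0 -230 -210 -50 1;0 0 0 -230 -210 -50 1;0 0 0 -230 -210 -50 1;0 0 0 -230 -210 -50 1"

```text
time: 2.0
eef_pos: [0.3286, 0.401, 0.3047]
tcp_rot: [0.113, 0.994, 0.001, 0.001]
contact_force: [0.5, 0.6, -0.2]
opening: 1.004
finger_force: 0.0
```

Request:
send_rows --rows "0 0 0 -200 -210 -50 1;0 0 0 -200 -210 -50 1;0 0 0 -200 -210 -50 1;0 0 0 -200 -210 -50 1;0 0 0 -200 -210 -50 1;0 0 0 -200 -210 -50 1;0 0 0 -200 -210 -50 1"

```text
time: 2.88
eef_pos: [0.4749, 0.1556, 0.3528]
tcp_rot: [0.11, 0.994, 0.0, -0.001]
contact_force: [-1.0, 0.2, -0.1]
opening: 1.001
finger_force: 0.0
```

```bash
python3 - <<'E'
from h import *
import pickle
p=cam("wrist"); save(p,"w1.png"); pickle.dump(p,open("w1.pkl","wb"))
for t in "sleeve_a sensor bracket cap stand".split(): print(t,look(p,t)[:6])
s=ctrl.get_state(); print(s["time"],s["eef_pos"],s["tcp_rot"],s["qpos"],ctrl.nose_length)
for n in ["scene","side"]: pickle.dump(cam(n),open(n+".pkl","wb"))
E
```

```text
sleeve_a [(0.83, [0.318, 0.137, 0.056], [271, 26]), (0.74, [0.453, 0.105, 0.053], [274, 152]), (0.7, [0.587, 0.243, 0.04], [401, 226]), (0.67, [0.426, 0.204, 0.063], [351, 112]), (0.65, [0.581, 0.093, 0.045], [290, 246]), (0.56, [0.346, 0.278, 0.057], [403, 23])]
sensor [(0.68, [0.498, 0.366, 0.112], [521, 148]), (0.67, [0.756, -0.009, 0.039], [254, 361]), (0.62, [0.584, 0.238, 0.043], [398, 226]), (0.57, [0.401, 0.41, 0.069], [535, 46])]
bracket [(0.57, [0.51, 0.364, 0.013], [478, 147])]
cap [(0.56, [0.642, -0.02, 0.03], [226, 295]), (0.36, [0.731, 0.136, 0.03], [343, 326])]
stand [(0.69, [0.533, -0.243, 0.012], [61, 253])]
3.175 [0.47489672 0.15557314 0.35318417] [ 1.09288586e-01  9.94010056e-01  3.18878965e-05 -1.08159179e-04] [ 1.13218101e-01 -1.70640384e-01  1.87451731e+00  1.10960955e-04
  1.43791262e+00 -1.23857830e+00] 0.022
```

View pics/w1.png

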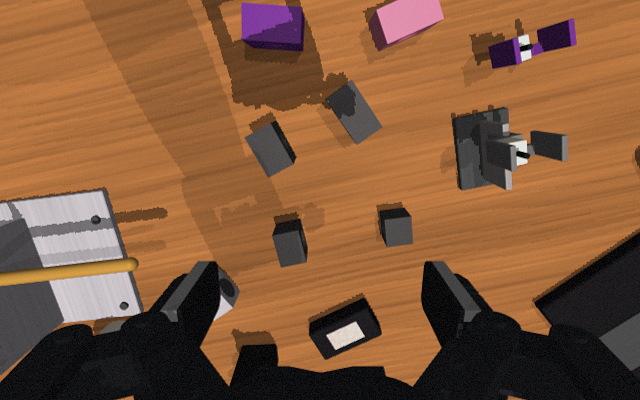

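The wrist view shows the four grey sleeves with tops at about a (353,112), b (270,148), c (290,243) and d (396,227). The bracket and grey clip are at (510,145), the purple and pink look-alikes are along the top, and the rod tip is at (133,265). Next view: over the stand.

Request:
send_rows --rows "0 0 0 -50 -350 0 1;0 0 0 -50 -350 0 1;0 0 0 -50 -350 0 1;0 0 0 -50 -350 0 1;0 0 0 -50 -350 0 1;0 0 0 -50 -350 0 1;0 0 0 -50 -350 0 1;0 0 0 -50 -350 0 1"

```text
time: 4.28
eef_pos: [0.4475, -0.1973, 0.3532]
tcp_rot: [0.11, 0.994, 0.0, -0.0]
contact_force: [0.1, 0.2, 0.2]
opening: 0.999
finger_force: 0.0
```

```bash
cat > fit.py <<'E'
from h import *
from scipy.optimize import minimize
import pickle
def corners(x,y,z,yaw,dims):  # z = bottom; y axis along yaw-dir
    s=np.array([[i,j,k] for i in(-1,1) for j in(-1,1) for k in(0,1)],float)*[dims[0]/2,dims[1]/2,dims[2]]
    return s@R.from_euler('z',yaw).as_matrix().T+[x,y,z]
def mask(p,ch=22,lo=0,hi=110):
    c=p["color"].astype(int); return ((c.max(2)-c.min(2)<ch)&(c.max(2)<hi)&(c.max(2)>=lo)).astype(np.uint8)
def fit(ps,x,y,dims,masks,fixz=True):
    def cost(v):
        t=0
        for p,m in zip(ps,masks):
            uv=np.array([proj(p,w) for w in corners(v[0],v[1],v[3]*.1 if not fixz else 0,v[2],dims)])
            c=uv.mean(0).astype(int); r=int(np.ptp(uv,0).max()/2+14)
            x0,y0=max(0,c[0]-r),max(0,c[1]-r); sub=m[y0:c[1]+r,x0:c[0]+r]
            S=4; im=np.zeros((sub.shape[0]*S,sub.shape[1]*S),np.uint8)
            h=cv2.convexHull((((uv-[x0,y0]+.5)*S)).astype(np.float32)).astype(int)
            cv2.fillConvexPoly(im,h,255)
            im=cv2.resize(im,sub.shape[::-1],interpolation=cv2.INTER_AREA)/255.
            t+=np.abs(im-sub).sum()/im.sum()
        return t
    best=None
    for yaw in np.arange(-1.5,1.5,.25):
        sx=[[x,y,yaw,0.0]]+[[x+a,y+b,yaw+c,d] for a,b,c,d in((.012,0,0,0),(0,.012,0,0),(0,0,.2,0),(0,0,0,.05))]
        r=minimize(cost,[x,y,yaw,0],method="Nelder-Mead",options=dict(initial_simplex=np.array(sx),maxiter=140,xatol=1e-4,fatol=1e-4))
        if best is None or r.fun<best.fun: best=r
    return best.x.round(4),round(best.fun/len(ps),3)
E
python3 - <<'E'
from fit import *
p2=cam("wrist"); save(p2,"w2.png"); pickle.dump(p2,open("w2.pkl","wb"))
s=ctrl.get_state(); print(s["time"],s["eef_pos"])
p=pickle.load(open("w1.pkl","rb")); m=mask(p)
cv2.imwrite("pics/m1.png",m*255)
for n,x,y in(("a",.426,.204),("b",.453,.105),("c",.581,.093),("d",.587,.243)):
    print(n,[(d,*[q.tolist() if hasattr(q,'tolist') else q for q in fit([p],x,y,(d,.036,d),[m])]) for d in(.064,.056,.048,.040)])
E
```

```text
4.325 [ 0.4476473  -0.1968846   0.35333978]
a [(0.064, [0.4268, 0.2063, 0.4079, 0.0292], 0.045), (0.056, [0.4277, 0.2074, 0.4104, -0.021], 0.142), (0.048, [0.428, 0.208, 0.4071, -0.1468], 0.342), (0.04, [0.4172, 0.2042, 0.356, 0.0727], 0.635)]
b [(0.064, [0.4517, 0.0999, 0.2282, 0.0919], 0.209), (0.056, [0.4483, 0.0984, 0.2734, 0.0595], 0.052), (0.048, [0.446, 0.0968, 0.282, 0.0804], 0.163), (0.04, [0.4425, 0.0948, 0.2987, 0.0908], 0.451)]
c [(0.064, [0.5811, 0.0913, -0.1448, 0.0044], 0.33), (0.056, [0.5832, 0.0902, -0.0945, 0.0371], 0.215), (0.048, [0.5825, 0.0895, -0.0244, 0.0724], 0.061), (0.04, [0.5829, 0.0885, 0.0241, 0.1564], 0.17)]
d [(0.064, [0.5735, 0.2333, 0.0771, 0.0466], 0.457), (0.056, [0.5805, 0.2352, 0.0429, 0.0835], 0.363), (0.048, [0.5878, 0.2365, 0.0064, 0.0987], 0.236), (0.04, [0.5932, 0.2375, -0.06, 0.0324], 0.056)]
```

View pics/w2.png

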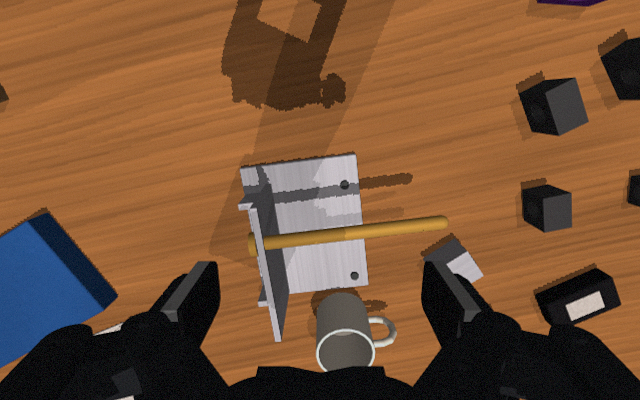

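Each fit clearly picks one size: a=64 mm, b=56, c=48, d=40. In the new view the rod runs from the plate at (265,243) to its tip at (447,222). The wing runs down to (280,340) beside the mug (345,330), and the cap is at (455,260), partly hidden by a finger. Next I'll measure the rod and plate.

```bash
cat > stand.py <<'E'
from fit import *
P={n:pickle.load(open(n+".pkl","rb")) for n in("w1","w2","side","scene")}
def hue(p): return cv2.cvtColor(p["color"],cv2.COLOR_RGB2HSV)
def bmask(p):
    h=hue(p); return ((h[...,0]>=17)&(h[...,0]<=30)&(h[...,1]>110)&(h[...,2]>70)).astype(np.uint8)
def rodpts(v,y0=12,y1=205):
    a=np.linspace(0,2*np.pi,24); pts=[]
    for y,r in((y0,8),(y1-5,8),(y1-1.5,5.5),(y1,2)):
        for t in a: pts.append([r*np.cos(t),y,r*np.sin(t)])
    pts=np.array(pts)/1000
    return pts@R.from_euler('z',v[2]).as_matrix().T+[v[0],v[1],v[3]]
def cost(v,names,ret=False):
    t=[]
    for n in names:
        p=P[n]; m=M[n]
        uv=np.array([proj(p,w) for w in rodpts(v)]); S=4
        im=np.zeros((400*S,640*S),np.uint8); cv2.fillConvexPoly(im,cv2.convexHull(((uv+.5)*S).astype(np.float32)).astype(int),255)
        im=cv2.resize(im,(640,400),interpolation=cv2.INTER_AREA)/255.
        box=im*0; c=uv; lo=c.min(0).astype(int)-8; hi=c.max(0).astype(int)+8
        # ignore what lies beyond the root (nub behind the plate)
        root=proj(P[n],rodpts(v).mean(0)*0+np.array([v[0],v[1],v[3]])); tip=proj(P[n],rodpts(v,205,205).mean(0))
        d=(tip-root); yy,xx=np.mgrid[:400,:640]; s=((xx-root[0])*d[0]+(yy-root[1])*d[1])/(d@d)
        ok=(s>.15)&(s<1.3)&(xx>=lo[0])&(xx<=hi[0])&(yy>=lo[1])&(yy<=hi[1])
        t.append((np.abs(im-m)*ok).sum()/(im*ok).sum())
    return t if ret else sum(t)
M={n:bmask(P[n]) for n in P}
E
python3 - <<'E'
from stand import *
for n in P: print(n,M[n].sum())
p=P["w2"]; print(hue(p)[222:236:4,400],hue(p)[100,100],atz(p,(447,222),.115),atz(p,(265,243),.115))
tip=atz(p,(447,222),.115); r0=atz(p,(265,243),.115); d=tip-r0; yaw=np.arctan2(-d[0],d[1]); print(yaw)
u=np.array([-np.sin(yaw),np.cos(yaw)])
x0=[*(tip[:2]-.205*u),yaw,.115]
for names in(["w2"],["w2","w1"],["w2","w1","side"],["w2","w1","side","scene"]):
    sx=np.array([x0]*5)+np.vstack([np.zeros(4),np.diag([.01,.01,.05,.01])])
    r=minimize(cost,x0,args=(names,),method="Nelder-Mead",options=dict(initial_simplex=sx,maxiter=250,xatol=1e-4,fatol=1e-4))
    print(names,r.x.round(4),np.round(cost(r.x,names,True),3))
E
```

```text
w1 1818
w2 2616
side 926
scene 6090
[[ 18 166 121]
 [ 19 174 188]
 [ 18 173 201]
 [ 16 168 164]] [ 14 164 163] [ 0.53392498 -0.07253293  0.115     ] [ 0.51442305 -0.27493798  0.115     ]
-0.09605450155334107
['w2'] [ 0.5141 -0.2759 -0.0976  0.1136] [0.087]
['w2', 'w1'] [ 0.514  -0.2756 -0.0932  0.116 ] [0.098 0.07 ]
['w2', 'w1', 'side'] [ 0.5139 -0.276  -0.0933  0.1154] [0.09  0.071 0.113]
['w2', 'w1', 'side', 'scene'] [ 0.5138 -0.2773 -0.086   0.1173] [0.106 0.093 0.118 0.151]
```

```bash
cat > mv.py <<'E'
from h import *
import sys
# stand frame
ROOT=np.array([.5139,-.2758]); SY=-.0935
def sp(x,y): # stand coords -> world xy (m)
    return ROOT+R.from_euler('z',SY).as_matrix()[:2,:2]@np.array([x,y])
SPHI=90+np.degrees(SY)
def plan(wps,start=None):
    s=ctrl.get_state(); p=np.array(s["eef_pos"]); M=R.from_quat(s["tcp_rot"])
    print("t",round(s["time"],2),"pos",p.round(4),"phi",np.degrees(np.arctan2(*M.as_matrix()[1::-1,0])).round(1),"q",np.round(s["qpos"],2),"open",round(s["opening"],3))
    for x,y,z,phi in wps:
        a=np.radians(phi); T=R.from_matrix(np.array([[np.cos(a),np.sin(a),0],[np.sin(a),-np.cos(a),0],[0,0,-1]]))
        q=np.array([x,y,z]); d=M.inv().apply(q-p)*1000; r=np.degrees((M.inv()*T).as_rotvec())
        print("turn",r.round(1),"shift",d.round(1),"rows",round(max(np.linalg.norm(d)/62.5,np.linalg.norm(r)/10.7),1),"r",round(np.hypot(x,y),3)); p,M=q,T
E
python3 - <<'E'
from mv import *
plan([(.4268,.2063,.2,113.4)])
from fit import *
for n in("side","scene"): pass
P=[pickle.load(open(n+".pkl","rb")) for n in("w1","scene","side")]
for n,x,y,d in(("a",.427,.206,.064),("b",.448,.098,.056),("c",.5825,.0895,.048),("d",.593,.2375,.04)):
    print(n,fit(P,x,y,(d,.036,d),[mask(p,25,0,120) for p in P],False))
E
```

```text
t 4.33 pos [ 0.4476 -0.1969  0.3533] phi 167.4 q [-0.62 -0.2   1.9   0.    1.44 -1.97] open 0.997
turn [ 0. -0. 54.] shift [108.2 388.9 153.5] rows 6.9 r 0.474
a (array([ 0.4257,  0.2067,  0.4129, -0.0133]), np.float64(0.604))
b (array([ 0.449 ,  0.0978,  0.264 , -0.0292]), np.float64(0.539))
c (array([ 0.5836,  0.0884, -0.0281, -0.0438]), np.float64(0.489))
d (array([ 0.5931,  0.2379, -0.0785, -0.0124]), np.float64(0.446))
```

Request:
send_rows --rows "0 0 54 108 389 153 1;0 0 54 108 389 153 1;0 0 54 108 389 153 1;0 0 54 108 389 153 1;0 0 54 108 389 153 1;0 0 54 108 389 153 1;0 0 54 108 389 153 1;0 0 54 108 389 153 1"

```text
time: 5.32
eef_pos: [0.425, 0.2091, 0.1991]
tcp_rot: [0.547, 0.837, -0.0, -0.001]
contact_force: [0.7, -0.6, 0.7]
opening: 1.0
finger_force: 0.0
```

```bash
python3 - <<'E'
from mv import *
from fit import *
p=cam("wrist"); save(p,"w3.png")
f=fit([p],.4268,.2063,(.064,.036,.064),[mask(p)]); print(f)
x,y,w,_=f[0]
plan([(x,y,.039,90+np.degrees(w)),(x,y,.2,90+np.degrees(w)),(*sp(0,.262),.2,SPHI),(*sp(0,.262),.122,SPHI)])
E
```

```text
(array([0.427 , 0.2106, 0.3864, 0.0484]), np.float64(0.11))
t 5.38 pos [0.4245 0.2103 0.1982] phi 113.7 q [ 0.24 -0.11  2.11  0.    1.15 -0.17] open 0.999
turn [-0.1 -0.2  1.6] shift [ -1.1   2.8 159.2] rows 2.5 r 0.476
turn [0. 0. 0.] shift [   0.    0. -161.] rows 2.6 r 0.476
turn [ 0.   0.  27.5] shift [-250.9   18.2    0. ] rows 4.0 r 0.539
turn [0. 0. 0.] shift [ 0.  0. 78.] rows 1.2 r 0.539
```

View pics/w3.png

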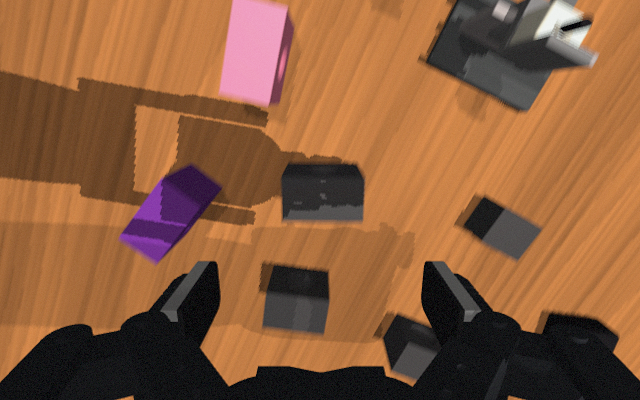

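Sleeve a is centred at (322,190), between the finger line. The picture is slightly blurred because the arm was still settling, but it agrees with the earlier fit. I'll descend and grip.

Request:
send_rows --rows "0 0 0 0 0 100 1;0 0 0 0 0 130 1;0 0 0 0 0 161 1;0 0 0 0 0 161 1;0 0 0 0 0 161 -1;0 0 0 0 0 161 -1;0 0 0 0 0 161 -1;0 0 0 0 0 161 -1" --grip_force 60

```text
time: 6.38
eef_pos: [0.4291, 0.206, 0.0418]
tcp_rot: [0.549, 0.836, 0.002, 0.001]
contact_force: [-0.9, 0.9, 7.4]
opening: 0.743
finger_force: 68.8
```

Request:
send_rows --rows "0 0 0 0 0 0 -1;0 0 0 0 0 0 -1;0 0 0 0 0 -60 -1;0 0 0 0 0 -120 -1;0 0 0 0 0 -161 -1;0 0 0 0 0 -161 -1;0 0 0 0 0 -161 -1"

```text
time: 7.25
eef_pos: [0.4256, 0.2049, 0.1976]
tcp_rot: [0.549, 0.836, -0.002, -0.002]
contact_force: [-0.5, -0.1, -6.5]
opening: 0.744
finger_force: 71.3
```

```bash
python3 - <<'E'
from mv import *
for n in ["scene","wrist"]:
    p=cam(n); save(p,n+"4.png")
a=cv2.imread("pics/scene4.png")[130:300,200:520]; b=cv2.imread("pics/wrist4.png")
cv2.imwrite("pics/c4.png",np.vstack([cv2.resize(a,(640,340))[:220],b[80:400]]))
plan([(*sp(0,.262),.2,SPHI),(*sp(0,.262),.122,SPHI)])
E
```

```text
t 7.35 pos [0.4253 0.2049 0.1967] phi 113.3 q [ 0.23 -0.11  2.11 -0.    1.15 -0.17] open 0.746
turn [-0.4  0.  28.7] shift [-246.6   16.7   -3.7] rows 4.0 r 0.539
turn [0. 0. 0.] shift [ 0.  0. 78.] rows 1.2 r 0.539
```

View pics/c4.png

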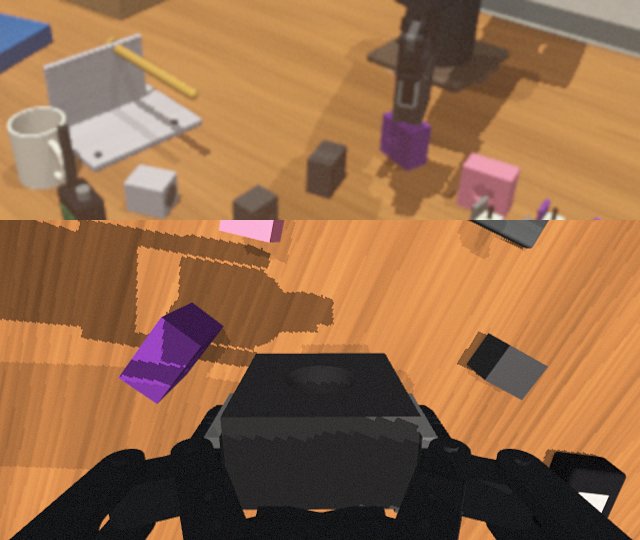

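Sleeve a is held level, with the bore facing along the tool x. The cap is visible at crop pixel (150,190). Now to the rod tip.

Request:
send_rows --rows "0 0 28.5 -247 17 0 -1;0 0 28.5 -247 17 0 -1;0 0 28.5 -247 17 0 -1;0 0 28.5 -247 17 0 -1;0 0 28.5 -247 17 0 -1;0 0 28.5 -247 17 0 -1;0 0 28.5 -247 17 76 -1;0 0 28.5 -247 17 76 -1"

```text
time: 8.35
eef_pos: [0.536, -0.0123, 0.1186]
tcp_rot: [0.738, 0.675, -0.004, -0.005]
contact_force: [-1.4, 0.1, -5.8]
opening: 0.742
finger_force: 70.7
```

Request:
send_rows --rows "0 0 0 0 0 0 -1;0 0 0 0 0 0 -1"

```text
time: 8.6
eef_pos: [0.5424, -0.0144, 0.1266]
tcp_rot: [0.738, 0.675, 0.001, 0.002]
contact_force: [-0.1, 1.0, -4.7]
opening: 0.743
finger_force: 70.7
```

```bash
python3 - <<'E'
from mv import *
p=cam("wrist"); save(p,"w5.png",(100,60,540,400),1.5)
plan([(*sp(0,.262),.124,SPHI),(*sp(0,.19),.124,SPHI),(*sp(0,.021),.124,SPHI)])
E
```

```text
t 8.65 pos [ 0.5426 -0.0146  0.1269] phi 84.9 q [-0.21  0.14  2.    0.    1.   -0.12] open 0.744
turn [0.3 0.  0.2] shift [-0.7 -4.2  2.9] rows 0.1 r 0.539
turn [0. 0. 0.] shift [-72.  -0.   0.] rows 1.2 r 0.539
turn [0. 0. 0.] shift [-169.    0.    0.] rows 2.7 r 0.575
```

View pics/w5.png

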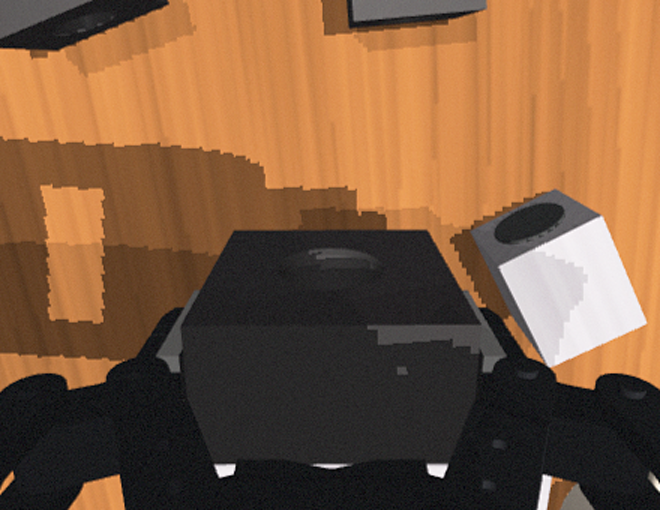

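Sleeve a is held straight. The cap at (560,280) shows a dark circle on its +y face; I'll work out whether that is the bore or the disc later. Correcting the position and threading onto the rod.

Request:
send_rows --rows "0 0 0 0 -4 3 -1;0 0 0 0 -4 3 -1;0 0 0 -30 -4 3 -1;0 0 0 -50 -4 3 -1;0 0 0 -72 -4 3 -1;0 0 0 -72 -4 3 -1;0 0 0 -72 -4 3 -1"

```text
time: 9.52
eef_pos: [0.5303, -0.0859, 0.1213]
tcp_rot: [0.738, 0.674, 0.0, -0.0]
contact_force: [-0.1, 0.6, -5.7]
opening: 0.741
finger_force: 70.9
```

```bash
python3 - <<'E'
from mv import *
s=ctrl.get_state(); print(s["contact_force"],s["wrist_torque"])
plan([(*sp(0,.19),.124,SPHI),(*sp(0,.021),.124,SPHI)])
E
```

```text
[-0.12395045  0.59516691 -5.67156569] [-0.00492117 -0.02677885  0.03190609]
t 9.53 pos [ 0.5303 -0.0859  0.1213] phi 84.8 q [-0.35  0.14  2.01  0.    0.99 -0.26] open 0.741
turn [-0.  -0.   0.2] shift [-0.6  1.4 -2.7] rows 0.1 r 0.539
turn [0. 0. 0.] shift [-169.    0.    0.] rows 2.7 r 0.575
```

Request:
send_rows --rows "0 0 0 -40 1 -2 -1;0 0 0 -80 1 -2 -1;0 0 0 -120 1 -2 -1;0 0 0 -150 1 -2 -1;0 0 0 -160 1 -2 -1;0 0 0 -165 1 -2 -1;0 0 0 -168 1 -2 -1;0 0 0 -168 1 -2 -1"

```text
time: 10.52
eef_pos: [0.5164, -0.2526, 0.1232]
tcp_rot: [0.738, 0.675, 0.0, -0.0]
contact_force: [-0.2, -0.2, -5.8]
opening: 0.743
finger_force: 71.0
```

```bash
python3 - <<'E'
from mv import *
s=ctrl.get_state(); print(s["contact_force"],s["wrist_torque"])
plan([(*sp(0,.021),.124,SPHI)])
E
```

```text
[-0.19391996 -0.1823819  -5.78170409] [0.04926562 0.00775678 0.0552493 ]
t 10.53 pos [ 0.5164 -0.2526  0.1232] phi 84.9 q [-0.63  0.21  1.92  0.    1.01 -0.54] open 0.743
turn [-0.  -0.   0.3] shift [-2.3 -0.3 -0.8] rows 0.0 r 0.575
```

Request:
send_rows --rows "0 0 0 -3 0 2 -1;0 0 0 -3 0 3 -1;0 0 0 -3 0 3 1;0 0 0 -3 0 3 1;0 0 0 -3 0 3 1;0 0 0 -3 0 3 1;0 0 0 -3 0 -50 1;0 0 0 -3 0 -100 1"

```text
time: 11.52
eef_pos: [0.5157, -0.2562, 0.2241]
tcp_rot: [0.738, 0.675, -0.0, -0.001]
contact_force: [0.8, -0.1, 0.5]
opening: 1.002
finger_force: 0.0
```

```bash
python3 - <<'E'
from mv import *
b=(.4485,.098); ph=90+np.degrees(.27)
plan([(*b,.2,ph),(*b,.039,ph)])
E
```

```text
t 11.53 pos [ 0.5157 -0.2562  0.2241] phi 84.8 q [-0.64  0.1   1.85 -0.    1.2  -0.55] open 1.002
turn [ -0.1  -0.  -20.6] shift [346.7 -98.7  24.5] rows 5.8 r 0.459
turn [0. 0. 0.] shift [  0.   0. 161.] rows 2.6 r 0.459
```

Request:
send_rows --rows "0 0 -20.5 347 -99 24 1;0 0 -20.5 347 -99 24 1;0 0 -20.5 347 -99 24 1;0 0 -20.5 347 -99 24 1;0 0 -20.5 347 -99 24 1;0 0 -20.5 347 -99 24 1;0 0 -20.5 347 -99 24 1;0 0 -20.5 347 -99 24 1"

```text
time: 12.52
eef_pos: [0.4487, 0.098, 0.1996]
tcp_rot: [0.606, 0.795, 0.0, 0.0]
contact_force: [-0.7, 0.1, 0.3]
opening: 1.001
finger_force: 0.0
```

Request:
send_rows --rows "0 0 0 0 0 0 1;0 0 0 0 0 0 1;0 0 0 0 0 0 1"

```text
time: 12.9
eef_pos: [0.4488, 0.0974, 0.1993]
tcp_rot: [0.607, 0.795, -0.0, -0.0]
contact_force: [0.9, -1.1, -0.1]
opening: 1.0
finger_force: 0.0
```

```bash
python3 - <<'E'
from mv import *
from fit import *
p=cam("wrist"); save(p,"w6.png"); s=cam("side"); save(s,"s6.png")
a=s["color"][160:360,180:520,::-1]
cv2.imwrite("pics/c6.png",np.vstack([cv2.resize(a,(510,300)),cv2.resize(p["color"][:,:,::-1],(510,300))[:,:]]))
f=fit([p],.4485,.098,(.056,.036,.056),[mask(p)]); print(f)
f2=fit([p],.5825,.0895,(.048,.036,.048),[mask(p)]); print(f2)
x,y,w,_=f[0]; ph=90+np.degrees(w)
plan([(x,y,.2,ph),(x,y,.039,ph),(x,y,.2,ph),(*sp(0,.262),.2,SPHI),(*sp(0,.262),.127,SPHI)])
E
```

```text
(array([0.4487, 0.0983, 0.2601, 0.1486]), np.float64(0.04))
(array([0.5816, 0.0903, 0.0175, 0.0767]), np.float64(0.263))
t 13.0 pos [0.4487 0.0976 0.1993] phi 105.3 q [-0.01 -0.15  2.14 -0.    1.15 -0.27] open 0.996
turn [-0.   0.   0.4] shift [ 0.6  0.2 -0.7] rows 0.0 r 0.459
turn [0. 0. 0.] shift [  0.   0. 161.] rows 2.6 r 0.459
turn [0. 0. 0.] shift [   0.    0. -161.] rows 2.6 r 0.459
turn [ 0.   0.  20.3] shift [-132.5   57.5    0. ] rows 2.3 r 0.539
turn [0. 0. 0.] shift [ 0.  0. 73.] rows 1.2 r 0.539
```

View pics/c6.png

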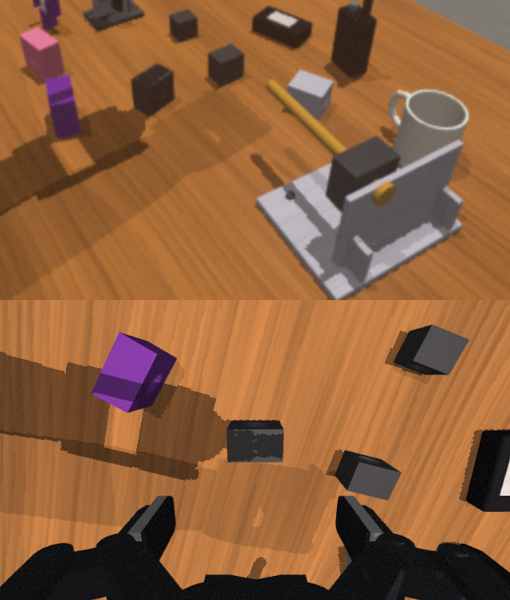

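Sleeve a (crop 365,170) sits on the rod against the plate. Sleeve b (255,440) is centred under the gripper. Grasping b.

Request:
send_rows --rows "0 0 0 0 0 60 1;0 0 0 0 0 120 1;0 0 0 0 0 162 1;0 0 0 0 0 162 1;0 0 0 0 0 162 1;0 0 0 0 0 162 -1;0 0 0 0 0 162 -1;0 0 0 0 0 162 -1"

```text
time: 14.0
eef_pos: [0.45, 0.0981, 0.0395]
tcp_rot: [0.606, 0.795, 0.001, 0.001]
contact_force: [0.3, -0.0, 6.7]
opening: 0.646
finger_force: 65.7
```

Request:
send_rows --rows "0 0 0 0 0 0 -1;0 0 0 0 0 0 -1;0 0 0 0 0 0 -1"

```text
time: 14.38
eef_pos: [0.45, 0.0981, 0.0395]
tcp_rot: [0.606, 0.795, 0.001, 0.001]
contact_force: [-2.2, 0.0, 6.7]
opening: 0.651
finger_force: 65.7
```

Request:
send_rows --rows "0 0 0 0 0 -60 -1;0 0 0 0 0 -120 -1;0 0 0 0 0 -162 -1;0 0 20.5 -132 57 -162 -1;0 0 20.5 -132 57 -162 -1;0 0 20.5 -132 57 -162 -1;0 0 20.5 -132 57 -90 -1;0 0 20.5 -132 57 -90 -1"

```text
time: 15.38
eef_pos: [0.5337, -0.013, 0.1217]
tcp_rot: [0.738, 0.675, -0.004, -0.005]
contact_force: [-1.4, -0.4, -4.9]
opening: 0.65
finger_force: 66.9
```

Request:
send_rows --rows "0 0 0 0 0 0 -1;0 0 0 0 0 0 -1;0 0 0 0 0 0 -1"

```text
time: 15.75
eef_pos: [0.5398, -0.0141, 0.1297]
tcp_rot: [0.738, 0.675, 0.001, 0.002]
contact_force: [-0.4, 0.7, -4.4]
opening: 0.651
finger_force: 66.9
```

```bash
python3 - <<'E'
from mv import *
p=cam("wrist"); save(p,"w7.png",(100,60,540,400),1.5)
z=.125
plan([(*sp(0,.262),z,SPHI),(*sp(0,.06),z,SPHI)])
E
```

```text
t 15.8 pos [ 0.5396 -0.0141  0.1293] phi 84.9 q [-0.21  0.13  2.01 -0.    1.   -0.12] open 0.647
turn [0.2 0.  0.2] shift [-0.9 -1.1  4.3] rows 0.1 r 0.539
turn [0. 0. 0.] shift [-202.   -0.    0.] rows 3.2 r 0.563
```

View pics/w7.png

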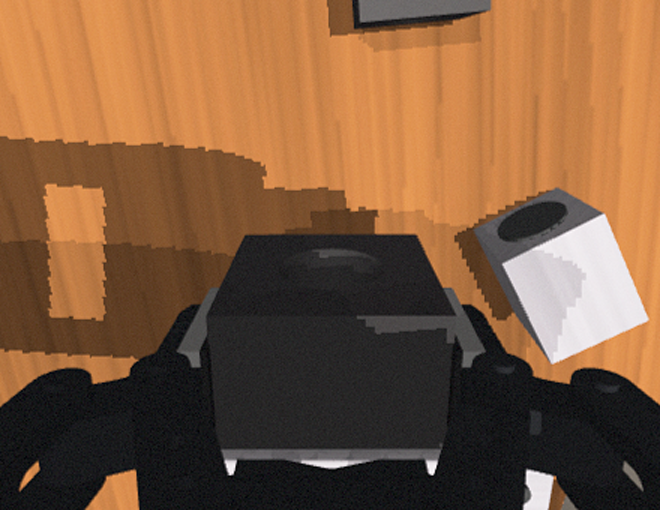

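Sleeve b is held straight. Threading it on.

Request:
send_rows --rows "0 0 0 0 -1 3 -1;0 0 0 -30 -1 3 -1;0 0 0 -50 -1 3 -1;0 0 0 -72 -1 3 -1;0 0 0 -90 -1 3 -1;0 0 0 -90 -1 3 -1"

```text
time: 16.55
eef_pos: [0.5294, -0.105, 0.1244]
tcp_rot: [0.739, 0.674, 0.0, 0.0]
contact_force: [-0.0, 0.3, -3.9]
opening: 0.653
finger_force: 67.0
```

Request:
send_rows --rows "0 0 0 -40 1 0 -1;0 0 0 -75 1 0 -1;0 0 0 -95 1 0 -1;0 0 0 -105 1 0 -1;0 0 0 -111 1 0 -1;0 0 0 -113 1 0 -1;0 0 0 -113 1 0 -1"

```text
time: 17.42
eef_pos: [0.5203, -0.2157, 0.1243]
tcp_rot: [0.738, 0.675, 0.0, -0.0]
contact_force: [0.5, 0.0, -3.9]
opening: 0.65
finger_force: 67.1
```

```bash
python3 - <<'E'
from mv import *
s=ctrl.get_state(); print(s["contact_force"],s["wrist_torque"])
plan([(*sp(0,.054),.1265,SPHI)])
E
```

```text
[ 0.46718953  0.04700308 -3.86717895] [0.00641646 0.01465661 0.00621606]
t 17.43 pos [ 0.5203 -0.2157  0.1243] phi 84.9 q [-0.57  0.19  1.95  0.    1.01 -0.48] open 0.65
turn [-0.  -0.   0.2] shift [-6.4 -0.8 -2.2] rows 0.1 r 0.564
```

Request:
send_rows --rows "0 0 0 -3 0 2 -1;0 0 0 -5 0 2 -1;0 0 0 -6 0 2 -1;0 0 0 -6 0 2 1;0 0 0 -6 0 2 1;0 0 0 -6 0 2 1;0 0 0 -6 0 2 1;0 0 0 -6 0 -45 1"

```text
time: 18.42
eef_pos: [0.5171, -0.2208, 0.1654]
tcp_rot: [0.738, 0.675, -0.001, -0.005]
contact_force: [0.3, -0.2, 0.7]
opening: 0.999
finger_force: 0.0
```

Request:
send_rows --rows "0 0 0 0 0 -50 1;0 0 0 0 0 -50 1"

```text
time: 18.68
eef_pos: [0.5222, -0.2239, 0.2253]
tcp_rot: [0.738, 0.675, 0.001, 0.005]
contact_force: [0.6, -0.1, -0.7]
opening: 0.998
finger_force: 0.0
```

```bash
python3 - <<'E'
from mv import *
b=(.5825,.0893); ph=90+np.degrees(-.025)
plan([(*b,.2,ph)])
E
```

```text
t 18.68 pos [ 0.5222 -0.2239  0.2253] phi 84.9 q [-0.58  0.07  1.88 -0.    1.18 -0.49] open 0.998
turn [ 0.6  0.3 -3.7] shift [317.5  31.7  23.9] rows 5.1 r 0.589
```

Request:
send_rows --rows "0 0 -3.5 316 32 22 1;0 0 -3.5 316 32 22 1;0 0 -3.5 316 32 22 1;0 0 -3.5 316 32 22 1;0 0 -3.5 316 32 22 1;0 0 -3.5 316 32 22 1;0 0 -3.5 316 32 22 1;0 0 -3.5 316 32 22 1"

```text
time: 19.68
eef_pos: [0.5798, 0.0882, 0.197]
tcp_rot: [0.718, 0.696, -0.0, -0.0]
contact_force: [-0.8, -0.5, 0.6]
opening: 0.997
finger_force: 0.0
```

Request:
send_rows --rows "0 0 0 0 0 0 1;0 0 0 0 0 0 1;0 0 0 0 0 0 1"

```text
time: 20.05
eef_pos: [0.58, 0.089, 0.1975]
tcp_rot: [0.718, 0.697, 0.0, 0.0]
contact_force: [0.6, -0.6, 0.1]
opening: 0.998
finger_force: 0.0
```

```bash
python3 - <<'E'
from mv import *
from fit import *
p=cam("wrist"); save(p,"w8.png"); s=cam("side"); save(s,"s8.png")
pickle.dump(p,open("w8.pkl","wb"))
print(look(p,"sleeve_a")[:5],look(s,"sleeve_a")[:7])
f=fit([p],.5825,.0893,(.048,.036,.048),[mask(p)]); print(f)
print(fit([p],.593,.2375,(.04,.036,.04),[mask(p)]))
x,y,w,_=f[0]; ph=90+np.degrees(w)
plan([(x,y,.2,ph),(x,y,.035,ph),(x,y,.2,ph),(*sp(0,.262),.2,SPHI)])
E
```

```text
[(0.79, [0.587, 0.093, 0.047], [327, 188]), (0.67, [0.328, 0.135, 0.017], [26, 141]), (0.65, [0.591, 0.23, 0.045], [329, -1])] [(0.96, [0.501, -0.259, 0.145], [419, 267]), (0.91, [0.313, 0.11, 0.058], [223, 228]), (0.88, [0.588, 0.226, 0.026], [302, 177]), (0.87, [0.496, -0.217, 0.136], [397, 257]), (0.62, [0.333, 0.259, 0.046], [207, 196]), (0.57, [0.578, 0.077, 0.033], [331, 202])]
(array([ 0.5825,  0.0894, -0.0088,  0.0258]), np.float64(0.044))
(array([ 0.5935,  0.2379, -0.0895,  0.0459]), np.float64(0.037))
t 20.25 pos [0.58   0.0895 0.1974] phi 88.3 q [-0.02  0.15  1.85  0.    1.15  0.01] open 1.002
turn [ 0.  -0.  -1.2] shift [-0.   2.5 -2.6] rows 0.1 r 0.589
turn [0. 0. 0.] shift [  0.   0. 165.] rows 2.6 r 0.589
turn [0. 0. 0.] shift [   0.    0. -165.] rows 2.6 r 0.589
turn [0.  0.  4.9] shift [-104.7  -43.2    0. ] rows 1.8 r 0.539
```

Request:
send_rows --rows "0 0 -1 0 2 60 1;0 0 -1 0 2 120 1;0 0 -1 0 2 162 1;0 0 -1 0 2 162 1;0 0 -1 0 2 162 1;0 0 -1 0 2 162 -1;0 0 -1 0 2 162 -1;0 0 -1 0 2 162 -1"

```text
time: 21.25
eef_pos: [0.5835, 0.0895, 0.0375]
tcp_rot: [0.711, 0.703, 0.001, 0.001]
contact_force: [-0.6, -0.2, 6.3]
opening: 0.55
finger_force: 63.7
```

Request:
send_rows --rows "0 0 0 0 0 0 -1;0 0 0 0 0 0 -1;0 0 0 0 0 0 -1"

```text
time: 21.62
eef_pos: [0.5835, 0.0895, 0.0375]
tcp_rot: [0.711, 0.703, 0.001, 0.001]
contact_force: [-0.5, 0.2, 6.6]
opening: 0.554
finger_force: 63.7
```

Request:
send_rows --rows "0 0 0 0 0 -60 -1;0 0 0 0 0 -120 -1;0 0 0 0 0 -162 -1;0 0 4.5 -105 -43 -162 -1;0 0 4.5 -105 -43 -162 -1;0 0 4.5 -105 -43 -162 -1;0 0 4.5 -105 -43 -90 -1;0 0 4.5 -105 -43 -90 -1"

```text
time: 22.62
eef_pos: [0.5338, -0.0137, 0.1201]
tcp_rot: [0.738, 0.675, -0.003, -0.005]
contact_force: [-1.4, -0.1, -3.1]
opening: 0.555
finger_force: 63.4
```

Request:
send_rows --rows "0 0 0 0 0 0 -1;0 0 0 0 0 0 -1;0 0 0 0 0 0 -1"

```text
time: 23.0
eef_pos: [0.5392, -0.015, 0.1274]
tcp_rot: [0.738, 0.675, 0.001, 0.002]
contact_force: [0.0, -0.0, -2.7]
opening: 0.553
finger_force: 63.4
```

```bash
python3 - <<'E'
from mv import *
p=cam("wrist"); save(p,"w9.png",(100,60,540,400),1.5)
plan([(*sp(0,.262),.1275,SPHI),(*sp(0,.092),.1275,SPHI)])
E
```

```text
t 23.05 pos [ 0.5389 -0.0151  0.1271] phi 84.9 q [-0.22  0.13  2.01 -0.    1.   -0.13] open 0.554
turn [0.2 0.  0.2] shift [ 0.1 -0.6 -0.4] rows 0.0 r 0.539
turn [0. 0. 0.] shift [-170.    0.    0.] rows 2.7 r 0.554
```

View pics/w9.png

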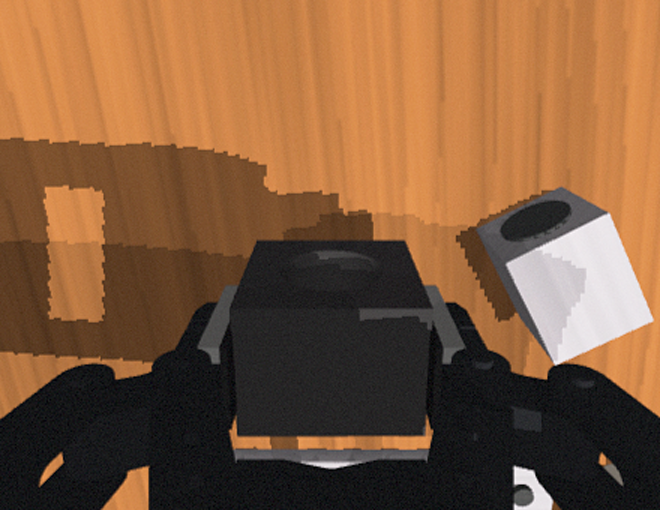

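Request:
send_rows --rows "0 0 0 0 -1 -2 -1;0 0 0 -30 0 -2 -1;0 0 0 -50 0 -2 -1;0 0 0 -72 0 -2 -1;0 0 0 -90 0 -2 -1;0 0 0 -90 0 -2 -1"

```text
time: 23.8
eef_pos: [0.5297, -0.1058, 0.1275]
tcp_rot: [0.739, 0.674, 0.0, 0.0]
contact_force: [-0.2, -0.3, -2.9]
opening: 0.552
finger_force: 63.4
```

Request:
send_rows --rows "0 0 0 -40 0 0 -1;0 0 0 -60 0 0 -1;0 0 0 -70 0 0 -1;0 0 0 -74 0 0 -1;0 0 0 -77 0 0 -1;0 0 0 -77 0 0 -1;0 0 0 -77 0 0 -1"

```text
time: 24.68
eef_pos: [0.5228, -0.1808, 0.1273]
tcp_rot: [0.738, 0.675, 0.0, -0.0]
contact_force: [-0.4, -0.3, -2.0]
opening: 0.551
finger_force: 63.5
```

```bash
python3 - <<'E'
from mv import *
s=ctrl.get_state(); print(s["contact_force"],s["wrist_torque"])
plan([(*sp(0,.090),.1285,SPHI)])
E
```

```text
[-0.40315921 -0.28318647 -1.99585426] [-0.05568815 -0.04467851 -0.0362663 ]
t 24.68 pos [ 0.5228 -0.1808  0.1273] phi 84.9 q [-0.52  0.16  1.97  0.    1.01 -0.43] open 0.551
turn [-0.  -0.   0.2] shift [-5.4 -0.  -1.2] rows 0.1 r 0.554
```

Request:
send_rows --rows "0 0 0 -3 0 1 -1;0 0 0 -5 0 1 -1;0 0 0 -5 0 1 -1;0 0 0 -5 0 1 1;0 0 0 -5 0 1 1;0 0 0 -5 0 1 1;0 0 0 -5 0 1 1;0 0 0 -5 0 -45 1"

```text
time: 25.68
eef_pos: [0.5197, -0.185, 0.1685]
tcp_rot: [0.738, 0.675, -0.002, -0.005]
contact_force: [-0.4, -1.0, 0.4]
opening: 0.999
finger_force: 0.0
```

Request:
send_rows --rows "0 0 0 0 0 -50 1;0 0 0 0 0 -50 1;0 0 0 0 0 -50 1"

```text
time: 26.05
eef_pos: [0.5221, -0.1862, 0.222]
tcp_rot: [0.738, 0.675, -0.0, -0.0]
contact_force: [-0.5, 0.3, -1.2]
opening: 1.0
finger_force: 0.0
```

```bash
python3 - <<'E'
from mv import *
b=(.5933,.2377); ph=90+np.degrees(-.075)
plan([(*b,.2,ph)])
E
```

```text
t 26.05 pos [ 0.5221 -0.1862  0.222 ] phi 84.8 q [-0.53  0.05  1.9  -0.    1.19 -0.44] open 1.0
turn [-0.  -0.  -0.9] shift [428.6  32.9  22. ] rows 6.9 r 0.639
```

Request:
send_rows --rows "0 0 -1 429 33 22 1;0 0 -1 429 33 22 1;0 0 -1 429 33 22 1;0 0 -1 429 33 22 1;0 0 -1 429 33 22 1;0 0 -1 429 33 22 1;0 0 -1 429 33 22 1;0 0 -1 429 33 22 1"

```text
time: 27.05
eef_pos: [0.5921, 0.2413, 0.1971]
tcp_rot: [0.731, 0.683, -0.002, -0.001]
contact_force: [-0.2, 0.2, -0.1]
opening: 0.999
finger_force: 0.0
```

Request:
send_rows --rows "0 0 0 0 0 0 1;0 0 0 0 0 0 1;0 0 0 0 0 0 1"

```text
time: 27.42
eef_pos: [0.5938, 0.2367, 0.2003]
tcp_rot: [0.733, 0.68, -0.0, 0.0]
contact_force: [0.3, -0.9, 0.4]
opening: 0.999
finger_force: 0.0
```

```bash
python3 - <<'E'
from mv import *
from fit import *
p=cam("wrist"); save(p,"w10.png"); s=cam("side"); save(s,"s10.png")
pickle.dump(p,open("w10.pkl","wb"))
print(look(p,"sleeve_a")[:5],look(s,"sleeve_a")[:7])
f=fit([p],.5933,.2377,(.04,.036,.04),[mask(p)]); print(f)
x,y,w,_=f[0]; ph=90+np.degrees(w)
plan([(x,y,.2,ph),(x,y,.033,ph),(x,y,.2,ph),(*sp(0,.262),.2,SPHI)])
E
```

```text
[(0.94, [0.593, 0.242, 0.044], [318, 184]), (0.8, [0.326, 0.147, 0.046], [34, 307]), (0.78, [0.361, 0.282, 0.027], [42, 154])] [(0.86, [0.506, -0.184, 0.132], [388, 245]), (0.79, [0.331, 0.257, 0.046], [207, 197]), (0.64, [0.31, 0.111, 0.058], [222, 228]), (0.54, [0.589, 0.228, 0.026], [302, 176]), (0.52, [0.516, -0.285, 0.013], [424, 324])]
(array([ 0.5939,  0.2374, -0.0804, -0.0157]), np.float64(0.044))
t 27.62 pos [0.5939 0.2374 0.2006] phi 85.8 q [0.22 0.26 1.71 0.   1.17 0.3 ] open 1.001
turn [ 0.  -0.   0.4] shift [-0.   0.   0.6] rows 0.0 r 0.64
turn [0. 0. 0.] shift [  0.   0. 167.] rows 2.7 r 0.64
turn [0. 0. 0.] shift [   0.    0. -167.] rows 2.7 r 0.64
turn [0.  0.  0.8] shift [-256.   -35.1    0. ] rows 4.1 r 0.539
```

Request:
send_rows --rows "0 0 0 0 0 60 1;0 0 0 0 0 120 1;0 0 0 0 0 166 1;0 0 0 0 0 166 1;0 0 0 0 0 166 1;0 0 0 0 0 166 -1;0 0 0 0 0 166 -1;0 0 0 0 0 166 -1"

```text
time: 28.62
eef_pos: [0.5949, 0.2384, 0.0364]
tcp_rot: [0.732, 0.681, 0.001, 0.001]
contact_force: [-0.1, 0.2, -0.7]
opening: 0.455
finger_force: 61.8
```

Request:
send_rows --rows "0 0 0 0 0 0 -1;0 0 0 0 0 0 -1;0 0 0 0 0 0 -1;0 0 0 0 0 0 -1"

```text
time: 29.12
eef_pos: [0.5949, 0.2384, 0.0362]
tcp_rot: [0.732, 0.681, 0.001, 0.001]
contact_force: [-0.8, -0.5, 6.1]
opening: 0.454
finger_force: 62.7
```

Request:
send_rows --rows "0 0 0 0 0 -60 -1;0 0 0 0 0 -120 -1;0 0 1 -40 -10 -166 -1;0 0 1 -100 -20 -166 -1;0 0 1 -150 -25 -166 -1;0 0 1 -200 -30 -166 -1;0 0 1 -256 -35 -166 -1;0 0 1 -256 -35 -166 -1"

```text
time: 30.12
eef_pos: [0.5393, -0.0178, 0.1996]
tcp_rot: [0.74, 0.673, -0.001, -0.0]
contact_force: [-0.2, -0.0, -2.0]
opening: 0.456
finger_force: 62.0
```

Request:
send_rows --rows "0 0 0 0 0 60 -1;0 0 0 0 0 68 -1;0 0 0 0 0 68 -1;0 0 0 0 0 68 -1"

```text
time: 30.62
eef_pos: [0.5418, -0.0145, 0.1345]
tcp_rot: [0.738, 0.675, 0.001, 0.001]
contact_force: [-0.8, -0.0, -2.2]
opening: 0.456
finger_force: 61.8
```

```bash
python3 - <<'E'
from mv import *
p=cam("wrist"); save(p,"w11.png",(100,60,540,400),1.5)
im=cv2.imread("pics/w11.png"); c=im[160:380,440:660]; c=np.clip(c.astype(float)*2.0,0,255).astype(np.uint8)
im[:290,:290]=cv2.resize(c,(290,290)); cv2.imwrite("pics/w11.png",im)
plan([(*sp(0,.262),.129,SPHI),(*sp(0,.126),.129,SPHI)])
E
```

```text
t 30.68 pos [ 0.5418 -0.0146  0.1346] phi 84.9 q [-0.21  0.12  2.   -0.    1.01 -0.13] open 0.458
turn [0.2 0.  0.2] shift [-0.6 -3.4  5.6] rows 0.1 r 0.539
turn [0. 0. 0.] shift [-136.    0.    0.] rows 2.2 r 0.547
```

View pics/w11.png

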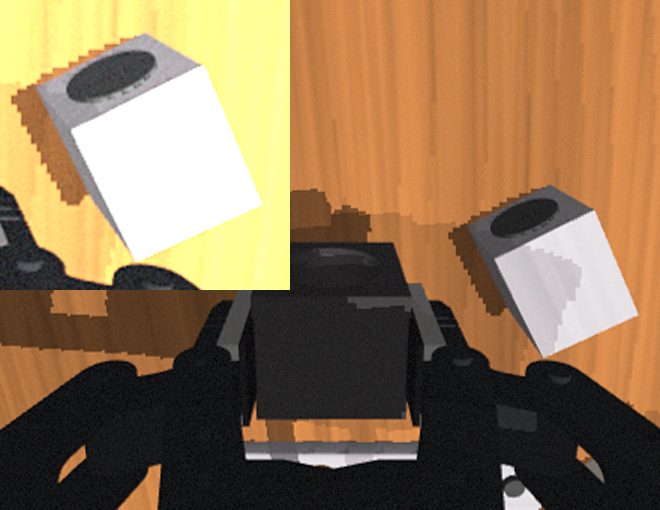

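The inset shows a flat dark disc with a visible rim on the cap's +y face, at (525,217). So its closed end already faces +y and no half turn is needed. Threading d.

Request:
send_rows --rows "0 0 0 0 -3 2 -1;0 0 0 -10 -3 2 -1;0 0 0 -30 -3 2 -1;0 0 0 -50 -2 2 -1;0 0 0 -70 -2 2 -1;0 0 0 -70 -2 2 -1;0 0 0 -70 -2 2 -1"

```text
time: 31.55
eef_pos: [0.5319, -0.0846, 0.1302]
tcp_rot: [0.738, 0.674, 0.0, -0.0]
contact_force: [0.4, 0.4, -1.5]
opening: 0.459
finger_force: 61.8
```

```bash
python3 - <<'E'
from mv import *
s=ctrl.get_state(); print(s["contact_force"],s["wrist_torque"])
plan([(*sp(0,.126),.131,SPHI)])
E
```

```text
[ 0.42256511  0.39180129 -1.50222071] [ 0.00146374  0.04396706 -0.05645426]
t 31.55 pos [ 0.5319 -0.0846  0.1302] phi 84.8 q [-0.35  0.13  2.01  0.    1.01 -0.26] open 0.459
turn [-0.  -0.   0.2] shift [-66.   -0.2  -0.8] rows 1.1 r 0.547
```

Request:
send_rows --rows "0 0 0 -40 0 -1 -1;0 0 0 -55 0 -1 -1;0 0 0 -62 0 -1 -1;0 0 0 -66 0 -1 -1;0 0 0 -66 0 -1 -1;0 0 0 -66 0 -1 1;0 0 0 -66 0 -1 1;0 0 0 -66 0 -1 1"

```text
time: 32.55
eef_pos: [0.5263, -0.15, 0.1316]
tcp_rot: [0.738, 0.675, 0.0, 0.0]
contact_force: [-0.2, -0.7, -1.7]
opening: 1.003
finger_force: 0.0
```

Request:
send_rows --rows "0 0 0 0 0 0 1;0 0 0 0 0 -60 1;0 0 0 0 0 -90 1;0 0 0 0 0 -90 1;0 0 0 0 0 -90 1"

```text
time: 33.17
eef_pos: [0.5254, -0.1498, 0.2201]
tcp_rot: [0.738, 0.675, -0.0, -0.001]
contact_force: [-0.4, 0.3, -0.9]
opening: 1.002
finger_force: 0.0
```

```bash
python3 - <<'E'
from mv import *
plan([(.64,-.035,.21,113)])
E
```

```text
t 33.17 pos [ 0.5254 -0.1498  0.2201] phi 84.8 q [-0.46  0.03  1.92 -0.    1.18 -0.37] open 1.002
turn [ -0.1  -0.1 -28.2] shift [124.6 103.8  10. ] rows 2.6 r 0.641
```

Request:
send_rows --rows "0 0 -28 125 104 10 1;0 0 -28 125 104 10 1;0 0 -28 125 104 10 1;0 0 -28 125 104 10 1;0 0 -28 125 104 10 1;0 0 -28 125 104 10 1"

```text
time: 33.92
eef_pos: [0.6399, -0.0359, 0.2107]
tcp_rot: [0.554, 0.833, -0.0, -0.001]
contact_force: [0.2, 0.1, 0.1]
opening: 0.999
finger_force: 0.0
```

```bash
python3 - <<'E'
from mv import *
from fit import *
p=cam("wrist"); save(p,"w12.png"); s=cam("side"); save(s,"s12.png")
pickle.dump(p,open("w12.pkl","wb"))
a=s["color"][160:330,280:520,::-1]
cv2.imwrite("pics/c12.png",np.vstack([cv2.resize(a,(395,280)),cv2.resize(p["color"][:,:,::-1],(395,247))]))
print(look(p,"cap")); 
hs=p["color"].astype(int); m=((hs.max(2)-hs.min(2))<30).astype(np.uint8)
def fm(p):
    return m
f=fit([p],.64,-.035,(.046,.056,.046),[m]); print(f)
plan([])
E
```

```text
[(0.65, [0.642, -0.046, 0.042], [317, 199])]
(array([ 0.6443, -0.0464,  0.4181, -0.096 ]), np.float64(0.017))
t 34.08 pos [ 0.6404 -0.0358  0.2115] phi 112.8 q [-0.21  0.25  1.7  -0.    1.19 -0.61] open 0.993
```

View pics/c12.png

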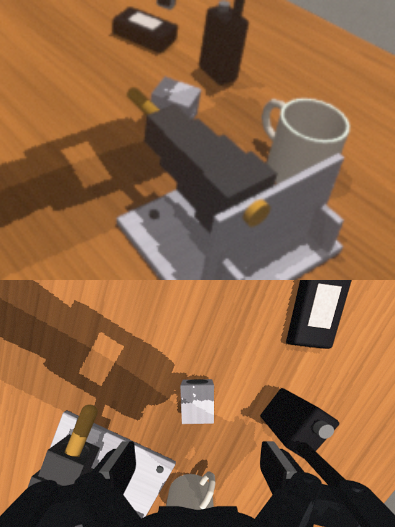

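All four sleeves are on the rod in order. The cap (197,400) is under the gripper with its disc on the far, +y side. The radio (300,425) and mug (190,490) are clear of the fingers. Grasping the cap.

Request:
send_rows --rows "0 0 -1 -11 0 0 1;0 0 -1 -11 0 60 1;0 0 -1 -11 0 120 1;0 0 -1 -11 0 172 1;0 0 -1 -11 0 172 1;0 0 -1 -11 0 172 1;0 0 -1 -11 0 172 -1;0 0 -1 -11 0 172 -1"

```text
time: 35.08
eef_pos: [0.6467, -0.0454, 0.0422]
tcp_rot: [0.546, 0.838, 0.001, 0.002]
contact_force: [-4.9, -0.9, 2.6]
opening: 0.607
finger_force: 1.5
```

Request:
send_rows --rows "0 0 0 0 0 0 -1;0 0 0 0 0 0 -1;0 0 0 0 0 0 -1;0 0 0 0 0 0 -1"

```text
time: 35.58
eef_pos: [0.6466, -0.0454, 0.0419]
tcp_rot: [0.546, 0.838, 0.0, 0.002]
contact_force: [-1.3, -0.0, 5.0]
opening: 0.524
finger_force: 64.4
```

Request:
send_rows --rows "0 0 0 0 0 -60 -1;0 0 0 0 0 -120 -1;0 0 0 0 0 -165 -1;0 0 0 0 0 -165 -1;0 0 0 0 0 -165 -1"

```text
time: 36.2
eef_pos: [0.6439, -0.0447, 0.2022]
tcp_rot: [0.546, 0.838, -0.001, -0.002]
contact_force: [-0.1, 0.5, -3.4]
opening: 0.527
finger_force: 63.7
```

```bash
python3 - <<'E'
from mv import *
plan([(*sp(0,.275),.2,SPHI),(*sp(0,.275),.131,SPHI)])
E
```

```text
t 36.2 pos [ 0.6439 -0.0447  0.2022] phi 113.9 q [-0.23  0.27  1.7   0.    1.18 -0.64] open 0.527
turn [-0.2 -0.1 29.2] shift [ 81.2 -78.2   2.6] rows 2.7 r 0.54
turn [0. 0. 0.] shift [ 0.  0. 69.] rows 1.1 r 0.54
```

Request:
send_rows --rows "0 0 29 81 -78 0 -1;0 0 29 81 -78 0 -1;0 0 29 81 -78 0 -1;0 0 29 81 -78 0 -1;0 0 29 81 -78 0 -1;0 0 29 81 -78 60 -1;0 0 29 81 -78 68 -1;0 0 29 81 -78 68 -1"

```text
time: 37.2
eef_pos: [0.5411, -0.0026, 0.136]
tcp_rot: [0.738, 0.675, -0.001, -0.001]
contact_force: [0.7, -0.1, -2.3]
opening: 0.528
finger_force: 63.4
```

Request:
send_rows --rows "0 0 0 0 0 0 -1;0 0 0 0 0 0 -1;0 0 0 0 0 0 -1;0 0 0 0 0 0 -1"

```text
time: 37.7
eef_pos: [0.5412, -0.0025, 0.1369]
tcp_rot: [0.738, 0.675, 0.0, 0.0]
contact_force: [-0.1, 0.3, -2.9]
opening: 0.528
finger_force: 63.4
```

```bash
python3 - <<'E'
from mv import *
p=cam("wrist"); save(p,"w13.png",(100,60,540,400),1.3); s=cam("side"); save(s,"s13.png")
s2=cam("scene")
a=s["color"][130:330,280:520,::-1]; b=s2["color"][100:270,180:384,::-1]
cv2.imwrite("pics/c13.png",np.hstack([cv2.resize(a,(400,333)),cv2.resize(b,(400,333))]))
plan([(*sp(0,.275),.134,SPHI),(*sp(0,.189),.134,SPHI)])
E
```

```text
t 37.85 pos [ 0.541  -0.0025  0.1364] phi 84.9 q [-0.19  0.12  2.    0.    1.02 -0.1 ] open 0.529
turn [ 0.  -0.   0.2] shift [ 0.3 -1.5  2.4] rows 0.0 r 0.54
turn [0. 0. 0.] shift [-86.   0.   0.] rows 1.4 r 0.539
```

View pics/c13.png

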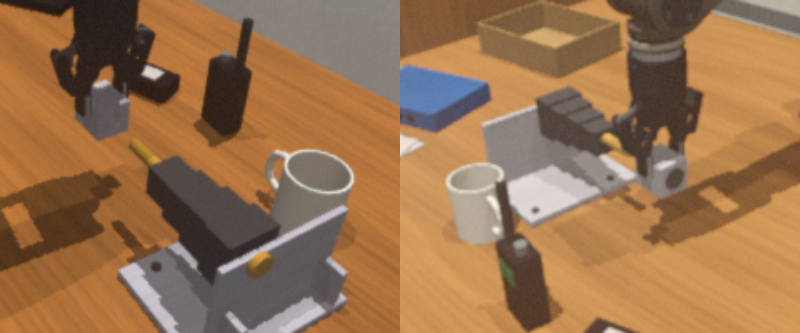

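The four sleeves are stepped on the rod, and the held cap's disc faces outward (scene crop (675,180)). I'll check its open end numerically.

```bash
python3 - <<'E'
import cv2
g=cv2.imread("pics/s13.png",0)[178:214,322:362]
for r in g[::2]: print(" ".join("%3d"%v for v in r[::2]))
E
```

```text
35  38  40  35  36  33  38  64 126 154 185 160 119  42  35  36  40  32  36  34
 38  38  33  35  40  36  40 152 195 198 193 170 136  37  35  39  75  42  36  37
 40  40  37  32  39  37  51 133 168 141 120  91  90  54  36  36  79  45  34  33
 34  39  37  39  36  36  53  88  90  86  84  86  86  88  66  34  79  44  54  37
 46  39  36  40  38  42  61  86  87  87  87  87  85  84  85  76  80  51  79  74
110  96  40  38  44  72  64  87  87  85  84  87  85  86  85  86 105  80 126 125
117  94  37  41  41  80  67  86  85  85  89  84  86  87  87 150 168 159 131 132
116 104  40  37  44  80  61  91  85  88  84  86  86  84  86 131 112  97 126 128
125  94  39  37  47  78  63  86  86  86  88  85  87  88  89  89  88  89 129 128
128 116  45  39  47  80  65  83  85  87  89  90  90  85  91  92  87  91 125 131
128 124  80  39  49  78  73  78  82  89  88  92  88  85  81  86  89  95 124 130
123 118  85  79  74  81  73  79  81  89  89  88  88  87  83  88  91  93 123 122
134 125 106  87  82  82  81  83  82  90  88  88  89  90  87  89  89  97 117 123
130 133 127 107  80  79  79  81  80  90  86  84  89  90  92  94  90  96 118 119
126 130 133 128 100  82  83  84  81  90  89  84  86  92  93  88  92  96 120 117
133 129 129 134 128 102  83  82  82  89  86  89  90  91  91  90  97 107 124 121
132 136 124 128 131 131 102  79  85  90  88  86  88  89 106 121 123 121 119 124
130 132 135 129 127 133 133 101  82  90  91 106 117 116 119 122 125 126 123 123
```

Request:
send_rows --rows "0 0 0 0 -1 0 -1;0 0 0 -20 -1 0 -1;0 0 0 -35 -1 0 -1;0 0 0 -42 -1 0 -1;0 0 0 -48 -1 0 -1;0 0 0 -52 -1 0 -1;0 0 0 -52 -1 0 -1;0 0 0 -52 -1 0 -1"

```text
time: 38.85
eef_pos: [0.5354, -0.0539, 0.1363]
tcp_rot: [0.738, 0.675, 0.0, -0.0]
contact_force: [0.0, 0.5, -1.5]
opening: 0.526
finger_force: 63.4
```

```bash
python3 - <<'E'
from mv import *
s=ctrl.get_state(); print(s["contact_force"],s["wrist_torque"])
plan([(*sp(0,.223),.134,SPHI),(*sp(0,.189),.134,SPHI)])
E
```

```text
[ 0.03792323  0.45469611 -1.46707331] [ 0.04409224 -0.01159545 -0.04397423]
t 38.85 pos [ 0.5354 -0.0539  0.1363] phi 84.9 q [-0.29  0.12  2.    0.    1.02 -0.2 ] open 0.526
turn [-0.  -0.   0.2] shift [ 0.1 -0.7  2.3] rows 0.0 r 0.537
turn [0. 0. 0.] shift [-34.   0.   0.] rows 0.5 r 0.539
```

Request:
send_rows --rows "0 0 0 0 -1 1 -1;0 0 0 -8 -1 1 -1;0 0 0 -14 -1 1 -1;0 0 0 -20 -1 1 -1;0 0 0 -25 -1 1 -1;0 0 0 -29 -1 1 -1;0 0 0 -31 -1 1 -1;0 0 0 -31 -1 1 -1"

```text
time: 39.85
eef_pos: [0.5316, -0.0851, 0.1353]
tcp_rot: [0.738, 0.675, 0.0, -0.0]
contact_force: [-0.6, 0.6, -3.0]
opening: 0.525
finger_force: 63.4
```

```bash
python3 - <<'E'
from mv import *
s=ctrl.get_state(); print(s["contact_force"],s["wrist_torque"])
plan([(*sp(0,.189),.134,SPHI)])
E
```

```text
[-0.63313202  0.61846861 -3.0176404 ] [-0.00916561 -0.00888233 -0.0126474 ]
t 39.85 pos [ 0.5316 -0.0851  0.1353] phi 84.8 q [-0.35  0.12  2.    0.    1.02 -0.26] open 0.525
turn [-0.  -0.   0.2] shift [-2.6  0.2  1.3] rows 0.0 r 0.539
```

Push gently until the bore floor touches the tip.

Request:
send_rows --rows "0 0 0 -2 0 0 -1;0 0 0 -3 0 0 -1;0 0 0 -4 0 0 -1;0 0 0 -4 0 0 -1"

```text
time: 40.35
eef_pos: [0.5313, -0.088, 0.1353]
tcp_rot: [0.738, 0.674, 0.001, -0.001]
contact_force: [0.9, 5.6, -2.5]
opening: 0.525
finger_force: 63.4
```

Request:
send_rows --rows "0 0 0 -1 0 0 -1;0 0 0 -2 0 0 -1;0 0 0 -2 0 0 -1"

```text
time: 40.72
eef_pos: [0.5312, -0.0883, 0.1352]
tcp_rot: [0.739, 0.674, 0.002, -0.002]
contact_force: [1.8, 10.5, -2.6]
opening: 0.526
finger_force: 63.5
```

The cap has bottomed at 10 N. Release it and raise.

Request:
send_rows --rows "0 0 0 1 0 1 -1;0 0 0 1 0 2 -1;0 0 0 1 0 2 1;0 0 0 1 0 2 1;0 0 0 1 0 2 1;0 0 0 1 0 2 1;0 0 0 1 0 -55 1;0 0 0 1 0 -100 1"

```text
time: 41.72
eef_pos: [0.5312, -0.0902, 0.2368]
tcp_rot: [0.738, 0.675, -0.0, 0.0]
contact_force: [0.1, -0.6, 0.0]
opening: 1.0
finger_force: 0.0
```

Request:
send_rows --rows "0 0 0 80 0 -20 1;0 0 0 80 0 -20 1;0 0 0 80 0 -20 1;0 0 0 80 0 -20 1"

```text
time: 42.22
eef_pos: [0.5378, -0.011, 0.2541]
tcp_rot: [0.738, 0.675, -0.001, -0.001]
contact_force: [-0.5, -0.8, -0.2]
opening: 0.998
finger_force: 0.0
```

```bash
python3 - <<'E'
from mv import *
from fit import *
# check cap on rod: fit in wrist view w/ elevated bottom
p=cam("wrist"); save(p,"w14.png"); pickle.dump(p,open("w14.pkl","wb"))
print(look(p,"cap")); print("expected cap centre",sp(0,.189))
for pt in[(0,.161),(0,.217)]: print(proj(p,[*sp(*pt),.138]))
plan([])
# bracket/sensor estimate
w=pickle.load(open("w1.pkl","rb")); print(look(w,"bracket"),look(cam("scene"),"sensor"))
E
```

```text
[(0.66, [0.504, -0.165, 0.11], [298, 358]), (0.64, [0.53, -0.078, 0.135], [318, 287]), (0.46, [0.589, -0.216, 0.009], [376, 329])]
expected cap centre [ 0.53154576 -0.08762554]
[320.63331387 330.75363553]
[320.99848101 267.86770479]
t 42.33 pos [ 0.5379 -0.0113  0.2541] phi 84.8 q [-0.21 -0.02  1.91 -0.    1.25 -0.12] open 0.999Traceback (most recent call last):
  File "<stdin>", line 9, in <module>
  File "h.py", line 12, in look
    for d in ctrl.look_for(p,t):
             ~~~~~~~~~~~~~^^^^^
ValueError: only the last four pictures can be asked about
```

The cap sits where expected, at (320,300). On to the sensor: turn about −90° and go above the bracket.

```bash
python3 - <<'E'
from mv import *
plan([(.51,.18,.27,130),(.505,.355,.27,175.4)])
E
```

```text
t 42.33 pos [ 0.5379 -0.0113  0.2541] phi 84.8 q [-0.21 -0.02  1.91 -0.    1.25 -0.12] open 0.999
turn [ -0.1  -0.  -45.2] shift [187.9 -45.2 -15.8] rows 4.2 r 0.541
turn [  0.    0.  -45.4] shift [137.3 108.7   0. ] rows 4.2 r 0.617
```

Request:
send_rows --rows "0 0 -45 188 -45 -16 1;0 0 -45 188 -45 -16 1;0 0 -45 188 -45 -16 1;0 0 -45 188 -45 -16 1;0 0 -45 188 -45 -16 1;0 0 -45 188 -45 -16 1"

```text
time: 43.08
eef_pos: [0.5106, 0.1799, 0.2708]
tcp_rot: [0.426, 0.905, -0.0, -0.0]
contact_force: [0.3, 0.1, -0.6]
opening: 0.994
finger_force: 0.0
```

Request:
send_rows --rows "0 0 -45.4 137 109 0 1;0 0 -45.4 137 109 0 1;0 0 -45.4 137 109 0 1;0 0 -45.4 137 109 0 1;0 0 -45.4 137 109 0 1;0 0 -45.4 137 109 0 1;0 0 -45.4 137 109 0 1"

```text
time: 43.95
eef_pos: [0.5068, 0.3551, 0.2712]
tcp_rot: [0.043, 0.999, -0.0, -0.0]
contact_force: [-0.5, 0.7, 0.2]
opening: 1.002
finger_force: 0.0
```

```bash
python3 - <<'E'
from mv import *
from fit import *
p=cam("wrist"); save(p,"w15.png"); pickle.dump(p,open("w15.pkl","wb"))
s=cam("scene"); pickle.dump(s,open("sc15.pkl","wb"));d=cam("side"); pickle.dump(d,open("sd15.pkl","wb"))
for q in(p,s,d): print(look(q,"sensor"),look(q,"bracket"))
plan([])
im=p["color"][:,:,::-1]; cv2.imwrite("pics/w15b.png",np.hstack([cv2.resize(im[40:340,150:500],(700,600))]))
E
```

```text
[(0.96, [0.403, 0.412, 0.072], [375, 55]), (0.56, [0.496, 0.367, 0.114], [332, 176])] [(0.82, [0.496, 0.378, 0.011], [339, 155])]
[(0.76, [0.407, 0.402, 0.054], [476, 249]), (0.74, [0.543, -0.22, 0.138], [260, 156]), (0.65, [0.506, 0.366, 0.102], [444, 246])] [(0.71, [0.535, 0.378, 0.014], [435, 285])]
[(0.61, [0.496, 0.359, 0.105], [247, 141]), (0.57, [0.393, 0.398, 0.059], [209, 161])] [(0.86, [0.516, 0.364, 0.015], [256, 166])]
t 44.4 pos [0.5063 0.3561 0.2714] phi 175.2 q [ 0.45  0.15  1.7  -0.    1.29 -1.04] open 0.999
```

View pics/w15b.png

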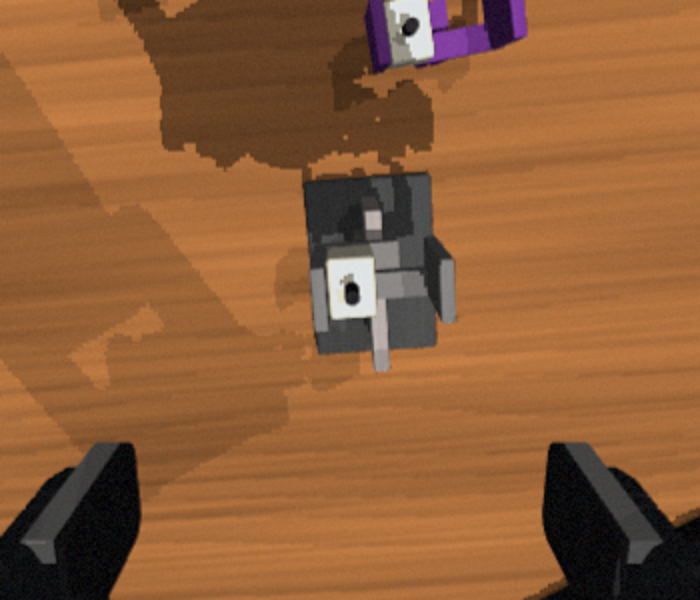

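The grey clip on its bracket is at crop (384,295), with handles at x≈320 and x≈448 and the white sensor body between. The purple look-alike is at (450,30) and is left alone. Calculating its pose.

```bash
python3 - <<'E'
from mv import *
import pickle
p=pickle.load(open("w15.pkl","rb"))
f=lambda u,v,z: atz(p,(150+u/2,40+v/2),z).round(4)
L,Rr=f(320,299,.132),f(448,290,.132); print(L,Rr,(L+Rr)/2,np.linalg.norm(L-Rr),np.degrees(np.arctan2(*(Rr-L)[1::-1])))
a,b=f(372,210,.07),f(381,370,.07); print(a,b,(a+b)/2,np.linalg.norm(a-b),np.degrees(np.arctan2(*(b-a)[1::-1])))
for q in [(305,183),(430,172),(437,346),(319,353)]: print(f(*q,.008))
m=(L+Rr)/2
# two-view height check: scene/side project of the handle-top middle
for n in("sc15","sd15"):
    q=pickle.load(open(n+".pkl","rb")); print(n,proj(q,[m[0],m[1],.132]),proj(q,[m[0],m[1],.044]))
    im=q["color"][:,:,::-1]; c=proj(q,[m[0],m[1],.1]).astype(int)
    cv2.imwrite("pics/"+n+".png",cv2.resize(im[c[1]-45:c[1]+45,c[0]-45:c[0]+45],None,fx=5,fy=5))
    print(c)
plan([(m[0],m[1],.111,178.5)])
E
```

```text
[0.5007 0.3484 0.132 ] [0.5013 0.3979 0.132 ] [0.501   0.37315 0.132  ] 0.04950363623007909 89.3055397124503
[0.4763 0.373  0.07  ] [0.5553 0.3718 0.07  ] [0.5158 0.3724 0.07  ] 0.07900911339839223 -0.870248710808765
[0.4667 0.3397 0.008 ]
[0.4665 0.408  0.008 ]
[0.5665 0.4073 0.008 ]
[0.565  0.3382 0.008 ]
sc15 [450.68514611 235.99718744] [444.00755165 266.9366721 ]
[448 247]
sd15 [245.60070578 130.61715875] [249.21678867 158.46362535]
[246 141]
t 44.4 pos [0.5063 0.3561 0.2714] phi 175.2 q [ 0.45  0.15  1.7  -0.    1.29 -1.04] open 0.999
turn [-0.   0.  -3.3] shift [  6.7  16.6 160.4] rows 2.6 r 0.625
```

Request:
send_rows --rows "0 0 -4 7 17 0 1;0 0 -4 7 17 60 1;0 0 -4 7 17 110 1;0 0 -4 7 17 145 1;0 0 -4 7 17 160 1;0 0 -4 7 17 160 1;0 0 -4 7 17 160 1" --grip_force 35

```text
time: 45.28
eef_pos: [0.5021, 0.3742, 0.1136]
tcp_rot: [0.007, 1.0, 0.001, 0.002]
contact_force: [0.0, 0.1, 0.6]
opening: 0.998
finger_force: 0.0
```

```bash
python3 - <<'E'
from mv import *
s=ctrl.get_state(); print(s["contact_force"])
plan([(.501,.3727,.111,179.1)])
E
```

```text
[0.00199544 0.05381363 0.56389073]
t 45.27 pos [0.5021 0.3742 0.1136] phi 179.2 q [ 0.48  0.33  1.8  -0.    1.01 -1.08] open 0.998
turn [0.1 0.2 0.1] shift [ 1.  -1.6  2.6] rows 0.1 r 0.624
```

Request:
send_rows --rows "0 0 0 0 -1 0 -1;0 0 0 0 -1 0 -1;0 0 0 0 -1 0 -1;0 0 0 0 -1 0 -1;0 0 0 0 -1 0 -1;0 0 0 0 -1 0 -1;0 0 0 0 -1 0 -1;0 0 0 0 -1 0 -1"

```text
time: 46.28
eef_pos: [0.5007, 0.3726, 0.1113]
tcp_rot: [0.007, 1.0, -0.0, 0.0]
contact_force: [0.5, -0.5, -0.7]
opening: 0.427
finger_force: 39.9
```

```bash
python3 - <<'E'
from mv import *
s=ctrl.get_state(); print(s["contact_force"],s["finger_force"])
plan([(.501,.3727,.111,179.1)])
E
```

```text
[ 0.5372485  -0.49944209 -0.70523431] 39.894540309906006
t 46.27 pos [0.5007 0.3726 0.1113] phi 179.3 q [ 0.48  0.33  1.8  -0.    1.01 -1.08] open 0.427
turn [-0.   0.   0.2] shift [-0.3  0.1  0.3] rows 0.0 r 0.624
```

Request:
send_rows --rows "0 0 0 0 0 -15 -1;0 0 0 0 0 -40 -1;0 0 0 0 0 -80 -1;0 0 0 0 0 -130 -1;0 0 0 0 0 -160 -1;0 0 0 0 0 -160 -1;0 0 0 0 0 -160 -1"

```text
time: 47.15
eef_pos: [0.5001, 0.3722, 0.27]
tcp_rot: [0.007, 1.0, -0.0, -0.001]
contact_force: [-0.7, 0.7, -1.8]
opening: 0.425
finger_force: 39.9
```

```bash
python3 - <<'E'
from mv import *
s=ctrl.get_state(); print(s["contact_force"],s["finger_force"])
p=cam("wrist"); save(p,"w16.png"); 
we=sp(.09,-.004); print(we)
plan([(.58,.05,.27,177),(*we,.27,180+np.degrees(SY)),(*we,.166,180+np.degrees(SY))])
E
```

```text
[-0.72475743  0.65270012 -1.80087156] 39.88334834575653
[ 0.60313343 -0.28818527]
t 47.2 pos [0.4998 0.3721 0.269 ] phi 179.2 q [ 0.48  0.16  1.69 -0.    1.29 -1.08] open 0.427
turn [-0.1 -0.2  2.2] shift [ -84.4 -321.    -0.7] rows 5.3 r 0.582
turn [0.  0.  2.4] shift [ -40.8 -336.5    0. ] rows 5.4 r 0.668
turn [0. 0. 0.] shift [  0.   0. 104.] rows 1.7 r 0.668
```

Request:
send_rows --rows "0 0 2 -84 -321 0 -1;0 0 2 -84 -321 0 -1;0 0 2 -84 -321 0 -1;0 0 2 -84 -321 0 -1;0 0 2 -84 -321 0 -1;0 0 2 -84 -321 0 -1"

```text
time: 47.95
eef_pos: [0.5801, 0.0473, 0.2688]
tcp_rot: [0.026, 1.0, -0.0, -0.002]
contact_force: [-1.1, 0.1, -2.2]
opening: 0.427
finger_force: 39.9
```

Request:
send_rows --rows "0 0 2.4 -41 -336 0 -1;0 0 2.4 -41 -336 0 -1;0 0 2.4 -41 -336 0 -1;0 0 2.4 -41 -336 0 -1;0 0 2.4 -41 -336 0 -1;0 0 2.4 -41 -336 0 -1;0 0 2.4 -41 -336 0 -1;0 0 2.4 -41 -336 0 -1"

```text
time: 48.95
eef_pos: [0.6054, -0.2853, 0.2704]
tcp_rot: [0.044, 0.999, 0.001, -0.001]
contact_force: [0.7, 0.0, -0.7]
opening: 0.427
finger_force: 39.9
```

Request:
send_rows --rows "0 0 0 0 0 0 -1;0 0 0 0 0 0 -1"

```text
time: 49.2
eef_pos: [0.6056, -0.2857, 0.2716]
tcp_rot: [0.044, 0.999, 0.0, 0.0]
contact_force: [-0.4, 0.2, -0.4]
opening: 0.427
finger_force: 39.9
```

```bash
python3 - <<'E'
from mv import *
import pickle
we=sp(.09,-.004)
plan([(*we,.27,180+np.degrees(SY)),(*we,.166,180+np.degrees(SY))])
p=cam("wrist")
# overlay expected plate top edge outline on picture
im=p["color"][:,:,::-1].copy()
q=pickle.load(open("w2.pkl","rb")); im2=q["color"][:,:,::-1].copy()
im=cv2.resize(im,None,fx=2,fy=2);im2=cv2.resize(im2,None,fx=2,fy=2)
for pp,I in((p,im),(q,im2)):
    pts=np.array([proj(pp,[*sp(x,y),.125])*2 for x,y in((.125,-.008),(.125,0),(.04,0),(.04,-.008))]).astype(int); print(pts.tolist())
    cv2.polylines(I,[pts],True,(0,0,255),1)
cv2.imwrite("pics/c17.png",np.hstack([cv2.resize(im[100:800,240:1040],(400,350)),im2[400:750,420:720]]))
E
```

```text
t 49.2 pos [ 0.6056 -0.2857  0.2716] phi 174.9 q [-0.59  0.26  1.57  0.    1.31 -2.07] open 0.427
turn [0.  0.  0.3] shift [ 2.2 -2.7  1.6] rows 0.1 r 0.668
turn [0. 0. 0.] shift [  0.   0. 104.] rows 1.7 r 0.668
[[622, 463], [641, 463], [642, 254], [621, 254]]
[[548, 684], [561, 683], [537, 557], [523, 559]]
```

View pics/c17.png

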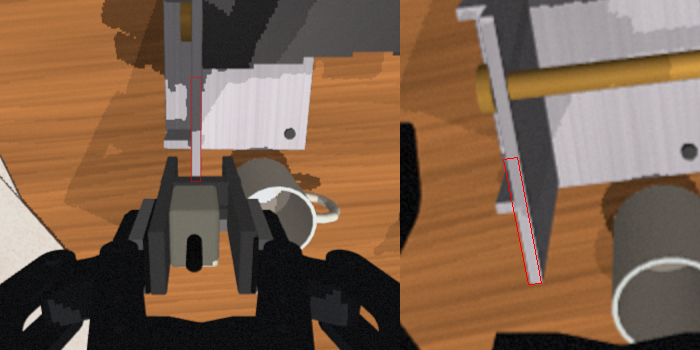

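The predicted wing edge (red) lies on the plate's top edge in both pictures. The held clip stays above it, over the mug-side wing. Lowering.

Request:
send_rows --rows "0 0 0 2 -2 0 -1;0 0 0 2 -2.5 30 -1;0 0 0 2 -2.5 55 -1;0 0 0 2 -2.5 70 -1;0 0 0 2 -2.5 82 -1;0 0 0 2 -2.5 94 -1;0 0 0 2 -2.5 104 -1;0 0 0 2 -2.5 104 -1"

```text
time: 50.25
eef_pos: [0.6027, -0.2891, 0.1663]
tcp_rot: [0.045, 0.999, 0.0, -0.001]
contact_force: [1.1, -1.0, -1.1]
opening: 0.426
finger_force: 39.9
```

```bash
python3 - <<'E'
from mv import *
s=ctrl.get_state(); print(s["contact_force"],s["finger_force"])
plan([(*sp(.09,-.004),.166,180+np.degrees(SY))])
E
```

```text
[ 1.06150426 -1.01208299 -1.12435631] 39.88849461078644
t 50.25 pos [ 0.6027 -0.2891  0.1663] phi 174.9 q [-0.6   0.35  1.66 -0.    1.13 -2.08] open 0.426
turn [ 0.  -0.1  0.2] shift [-0.3  1.   0.3] rows 0.0 r 0.668
```

Request:
send_rows --rows "0 0 0 0 1 0 0;0 0 0 0 1 0 0.2;0 0 0 0 1 0 0.4;0 0 0 0 1 0 1;0 0 0 0 1 0 1;0 0 0 0 1 0 1;0 0 0 0 1 0 1;0 0 0 0 1 0 1"

```text
time: 51.25
eef_pos: [0.6032, -0.2884, 0.1673]
tcp_rot: [0.045, 0.999, 0.0, -0.0]
contact_force: [-0.5, 0.8, 0.4]
opening: 0.998
finger_force: 0.0
```

Request:
send_rows --rows "0 0 0 0 0 -30 1;0 0 0 0 0 -60 1;0 0 0 0 0 -110 1;0 0 0 80 0 -150 1;0 0 0 120 0 -150 1;0 0 0 120 0 -150 1;0 0 0 120 0 -150 1;0 0 0 120 0 -150 1"

```text
time: 52.25
eef_pos: [0.4846, -0.2778, 0.317]
tcp_rot: [0.045, 0.999, 0.0, -0.0]
contact_force: [-0.1, 0.1, 0.2]
opening: 0.998
finger_force: 0.0
```

```bash
python3 - <<'E'
from mv import *
p=cam("wrist"); s=cam("side"); c=cam("scene")
for q in(p,s,c): print(look(q,"sensor")[:3],look(q,"cap")[:2],proj(q,[*sp(.09,-.004),.187]),proj(q,[*sp(.09,-.004),.099]))
for t in("adapter","radio","mug"): print(t,look(c,t)[:1],look(s,t)[:1])
print(ctrl.get_state()["contact_force"],ctrl.get_state()["eef_pos"])
for q,n in((p,"f_w"),(s,"f_s"),(c,"f_c")): save(q,n+".png")
# handle pixels: grey-low-chroma profile around expected handles, wrist view
for dy in(-.028,.028):
    print(proj(p,[*sp(.09,-.004+dy),.187]))
u,v=proj(p,[*sp(.09,-.004),.187]).astype(int)
print(cv2.cvtColor(p["color"],cv2.COLOR_RGB2GRAY)[v-2,max(0,u-70):u+70:2].tolist(),u,v)
E
```

```text
[(0.59, [0.592, -0.294, 0.163], [311, 306]), (0.22, [0.73, 0.108, 0.027], [615, 314])] [(0.57, [0.523, -0.091, 0.133], [524, 205])] [319.47410771 333.52947792] [319.66025707 281.28705187]
[(0.91, [0.392, 0.398, 0.06], [208, 161]), (0.79, [0.593, -0.296, 0.159], [477, 251]), (0.7, [0.514, -0.095, 0.131], [358, 217])] [(0.84, [0.515, -0.096, 0.135], [359, 215]), (0.69, [0.73, 0.121, 0.031], [366, 176])] [481.82783954 232.86409591] [468.87512958 270.99209879]
[(0.96, [0.604, -0.28, 0.159], [231, 150]), (0.79, [0.406, 0.407, 0.055], [478, 249])] [] [228.37119394 141.06229741] [232.90266449 167.6520409 ]
adapter [] [(0.88, [0.729, 0.119, 0.032], [366, 176])]
radio [(0.8, [0.778, 0.007, 0.091], [242, 237])] [(0.72, [0.494, -0.219, 0.14], [398, 256])]
mug [(0.61, [0.718, -0.199, 0.064], [218, 203])] [(0.65, [0.702, -0.21, 0.065], [463, 238])]
[-0.37587828 -0.11361044  0.47204065] [ 0.48367459 -0.27764082  0.31737695]
[286.64327819 333.37808895]
[352.29516015 333.68082181]
[108, 110, 113, 110, 111, 110, 109, 112, 116, 122, 126, 129, 127, 128, 124, 124, 128, 126, 123, 103, 126, 129, 127, 55, 229, 227, 235, 0, 22, 25, 109, 230, 229, 231, 191, 128, 123, 125, 126, 124, 125, 123, 126, 117, 122, 120, 117, 102, 51, 130, 128, 126, 78, 80, 209, 233, 107, 98, 96, 97, 94, 95, 96, 97, 93, 95, 92, 87, 90, 87] 319 333
```

```bash
python3 - <<'E'
from mv import *
import pickle
p=pickle.load(open("w14.pkl","rb")); g=cv2.cvtColor(p["color"],cv2.COLOR_RGB2GRAY)
for y in(.155,.161,.211,.217,.223): print(y,proj(p,[*sp(0,y),.135]).round(1))
print(g[240:345,305:336].mean(1).round().astype(int).tolist())
E
```

```text
0.155 [320.6 334.6]
0.161 [320.6 328.4]
0.211 [321.  273.1]
0.217 [321. 266.]
0.223 [321.  258.9]
[73, 74, 74, 66, 49, 36, 30, 30, 28, 28, 29, 27, 27, 27, 26, 28, 28, 32, 39, 53, 67, 71, 72, 70, 69, 117, 173, 173, 172, 172, 172, 172, 171, 172, 171, 171, 171, 172, 171, 171, 171, 171, 171, 171, 171, 171, 171, 171, 172, 171, 171, 171, 171, 171, 171, 170, 170, 171, 171, 170, 171, 170, 171, 170, 170, 171, 170, 170, 170, 170, 170, 170, 170, 170, 170, 170, 170, 170, 170, 170, 170, 169, 170, 170, 169, 169, 172, 158, 104, 81, 82, 82, 82, 80, 76, 70, 53, 21, 22, 24, 25, 45, 59, 59, 58]
```

The cap's edges fall at rows 265.5 and 328, against 266 and 328.4 predicted for fully home. The sensor handles are 56 mm apart and centred on the wing. Handing in.

```bash
python3 -c "
from plant import ctrl
print(ctrl.sign_off())"
```

```text
the job is handed in; nothing more can be done
None
```

I handed the job in: all four sleeves are on the rod from largest to smallest, the cap is fully home, and the sensor is gripping the middle of the wing. I don't know the verdict, because the hand-in returned none. I viewed 15 pictures, one over the limit of 14.

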